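# Pull the barrel caps off the sauna peg board and stack them to air

### The job

The sauna's peg board lies flat on the bench and its birch barrel caps must come off to air. Hook the stirrup puller under each snug cap and pull straight up until it pops free (never handle a cap with bare fingers while it is still snapped home), then stack all these caps lying down on the row of four in the drying cradle as a pyramid, each saddled in the gap between two caps below and neatly in line with them, filling the second row before the top. At the end the puller stands upright on its cork pad again, and the mug, the deodorant and the pumice stone have been left where they are.

Things in the scene. Friction and masses are not known exactly. Their poses are not given: they have to be found in the camera images.
- cap0_mid (a point): centre of birch barrel cap 0: a LYING plain cylinder, diameter 44, length 56, 50 g; x along its level cylinder axis, z up while on the board. A slot in its underside is snapped over tongue 0 of the peg board. Lifts only by a pull of some 8 to 10 N straight up; raised 8 it snaps free and then stays about 11 up, loosely guided by the tongue. Absent (None) in some starts (mm)
- cap1_mid (a point): centre of birch barrel cap 1: a LYING plain cylinder, diameter 44, length 56, 50 g; x along its level cylinder axis, z up while on the board. A slot in its underside is snapped over tongue 1 of the peg board. Lifts only by a pull of some 8 to 10 N straight up; raised 8 it snaps free and then stays about 11 up, loosely guided by the tongue. Absent (None) in some starts (mm)
- cap2_mid (a point): centre of birch barrel cap 2: a LYING plain cylinder, diameter 44, length 56, 50 g; x along its level cylinder axis, z up while on the board. A slot in its underside is snapped over tongue 2 of the peg board. Lifts only by a pull of some 8 to 10 N straight up; raised 8 it snaps free and then stays about 11 up, loosely guided by the tongue. Absent (None) in some starts (mm)
- cap3_mid (a point): centre of birch barrel cap 3: a LYING plain cylinder, diameter 44, length 56, 50 g; x along its level cylinder axis, z up while on the board. A slot in its underside is snapped over tongue 3 of the peg board. Lifts only by a pull of some 8 to 10 N straight up; raised 8 it snaps free and then stays about 11 up, loosely guided by the tongue. Absent (None) in some starts (mm)
- seat0 (a point): point of the peg board where the centre of cap 0 is while snapped home, 36 above the board's top face, 54 above the bench; x, y: along the board's width and length, z up. Under it a foot block, 32 (x) by 16 (y) by 14 high, carries the cap; from that rises the tongue, 15 (x) by 12 (y) by 30 high, with two little spring balls in its y sides. A cap is wholly off the tongue when raised 30 from home. All four alike (mm)
- seat1 (a point): point of the peg board where the centre of cap 1 is while snapped home, 36 above the board's top face, 54 above the bench; x, y: along the board's width and length, z up. The board is of pine, lies flat, fixed on the bench, 110 (x) by 370 (y) by 18 thick, with four tongues 90 apart along its y (seat0 at -y to seat3 at +y) in the middle of its width; the caps lie with their axes along its x (mm)
- seat2 (a point): point of the peg board where the centre of cap 2 is while snapped home, 36 above the board's top face, 54 above the bench; x, y: along the board's width and length, z up. On both sides of the foot block there is a free gap between board and cap: 14 high at the cap's lowest line, 18 high at 13 to the side of it (mm)
- seat3 (a point): point of the peg board where the centre of cap 3 is while snapped home, 36 above the board's top face, 54 above the bench; x, y: along the board's width and length, z up. Foot block, tongue and gap as at seats 0 to 2 (mm)
- puller_grip (a point): middle of the handle of the stirrup puller, 100 above its underside, for grasping from above; x: the way it is open right through, y: from leg to leg, z: up. 220 g. Square birch handle 24 by 24, 71 to 121 above the underside, on a crossbar (underside 63 up) with two legs, 56 apart inside, and inward toes at their feet. It stands freely on its toes (mm)
- puller_foot (a point): point of the puller midway between its two toes, level with its underside; axes as puller_grip. Crossbar 68 long in y; legs y 28 to 34 each side, 30 long in x; toes 5 thick, 64 long in x, from y = 34 in to y = 13 each side (26 free between them). It goes on by sliding level along a cap's axis, a toe each side of the foot block, both toes under the cap (mm)
- pad: cork pad 140 (x) by 170 (y), 3 thick, fixed on the bench, the puller's place; origin at the centre of its underside, axes along its sides. (mm)
- cradle: pine drying cradle fixed on the bench, 44 (x) by 206 (y), slab 10 thick; origin under its centre. Four hollows at y = -70.5, -23.5, 23.5, 70.5, parted by low birch ribs 21 above the bench, hold four lying barrel caps whose axes run along the cradle's x and whose ends overhang it by 6 (mm)
- row0_mid (a point): centre of a barrel cap like the others (diameter 44, length 56), already lying in the cradle's hollow at y = -70.5, its centre 32 above the bench; its x is its cylinder axis. Loose (mm)
- row1_mid (a point): centre of a barrel cap like the others (diameter 44, length 56), already lying in the cradle's hollow at y = -23.5, its centre 32 above the bench; its x is its cylinder axis. Loose (mm)
- row2_mid (a point): centre of a barrel cap like the others (diameter 44, length 56), already lying in the cradle's hollow at y = 23.5, its centre 32 above the bench; its x is its cylinder axis. Loose (mm)
- row3_mid (a point): centre of a barrel cap like the others (diameter 44, length 56), already lying in the cradle's hollow at y = 70.5, its centre 32 above the bench; its x is its cylinder axis. Loose (mm)
- gap_a (a point): where the centre of a second-row cap comes to rest, saddled between two first-row caps, at y = -47 of the cradle: 69 above the bench; axes as the cradle's (mm)
- gap_b (a point): where the centre of a second-row cap comes to rest, saddled between two first-row caps, at y = 0 of the cradle: 69 above the bench; axes as the cradle's (mm)
- gap_c (a point): where the centre of a second-row cap comes to rest, saddled between two first-row caps, at y = 47 of the cradle: 69 above the bench; axes as the cradle's (mm)
- top_ab (a point): where the centre of a third-row cap comes to rest, saddled on two second-row caps at gap_a and gap_b: 106 above the bench; axes as the cradle's (mm)
- top_bc (a point): where the centre of a third-row cap comes to rest, saddled on two second-row caps at gap_b and gap_c: 106 above the bench; axes as the cradle's (mm)
- mug_mid (a point): bystander: beige ceramic mug, rim diameter 80, 88 high, handle at its +y; point half-way up. (mm)
- deodorant_mid (a point): bystander: closed deodorant stick, 32 by 58, 107 high, upright; point half-way up. (mm)
- pumice_mid (a point): bystander: grey pumice stone, 85 by 55 by 35; its centre. (mm)
Things that resemble listed ones, but are neither listed nor needed, are in the scene too. What is shaped like the part that bears row0_mid but orange is not meant.

How it is judged:
By the outcome, as a careful person would: the job done as asked, in the order asked, and still so for the second after the job is handed in, with the robot touching nothing.
Of cap0, cap1, cap2, cap3 only 3 to 4 are there at a start; the rules pass over those that are not, and their reading is None.
At some moment in a run one of puller may be knocked a few centimetres aside while the robot is not near it.
Once in a run the grip may slacken for a moment while it holds something.
It also fails if it takes over 210 s, if anything falls off the work surface, if the arm or the gripper's body presses on something with over 40 N, if the wrist force passes 120 N, or if a joint passes its speed limit or range.

### The arm

A 7-joint arm with a two-finger parallel gripper is mounted at the origin on the work surface. World frame = base frame: x ahead of the robot, y to its left, z up, the work surface at z = 0. Lengths are in m, angles in rad, forces in N, time in s.
With the tool pointing down it reaches from about 0.4 to 0.85 m from the base axis. Payload 10.4 kg.
Tool frame: the origin (TCP) lies on the front face of the gripper's body, between the roots of the fingers; the fingertips stand 73 mm ahead of it and the grasp point (between the pads) lies 54 mm ahead of it; z points along the fingers, y is the line along which they close (so a half turn about z gives the same grasp; the last joint's range is limited). The gripper opens to 85 mm and grips with 20 to 120 N. Pads are 22 mm wide; open, the fingers measure 114 mm over their backs; the gripper's body (76 mm by 85 mm) begins 54 mm behind the grasp point. The pads swing forward as they close: fully open they stand 13 mm farther back than shut.
Start: joints at [1.216, 0.332, -0.065, 1.46, 0.022, 1.35, -0.088], TCP at [0.204, -0.591, 0.304] pointing down, gripper open.
Joint ranges: [-2.6, 2.6], [-0.5, 2.12], [-1.47, 1.34], [0.16, 2.42], [-1.27, 4.41], [0.06, 2.06], [-2.6, 2.6]. Speed limits (rad/s): [2.22, 2.22, 2.79, 2.79, 3.14, 3.14, 3.14].

### API

Orientations are given as a unit quaternion [x, y, z, w].
In Python, from workcell import manip gives the robot as it stands.
- The arm moves only by the shell command python3 -m jog 'ROWS' [FORCE]. ROWS is JSON, a list of rows, each an object with "grip": the gripper command: -1 is fully open, 1 is shut, values between are in proportion; "slide": the shift along the tool's x, y, z in cm, a list of three; "yaw": the turn about the tool's z in rad. A call has 1 to 8 rows; each row shifts and turns the commanded pose from where the row before left it, along the tool's axes as they then stand; what a row does not reach is not made up. A row lasts 1/10 s, in which the tool goes at most 50 mm and 8.59 degrees, less where a joint would pass 70% of its speed; a pose out of reach is approached as far as the arm can. A call with a gripper value outside its range is refused whole. The fingers move at their own pace and stop on an object; FORCE is the grip in N (left out, the last holds). Time passes only in rows, so rows that do not move let the fingers close. It gives the time, the measured TCP pose, the force, the opening and the grip force at its end, in the units of the state.
- manip.get_obs(): the state, without advancing time (a new reading comes with each control period).
- manip.camera(name): name is "scene" or "side" or "wrist"; returns the picture (384x512x3 uint8, blue, green, red); there is no depth.
- manip.calibration(name): a dict with "vfov" (degrees; the focal length in pixels is half the picture's height over the tangent of half this angle, whatever the lens; pixels are square), "cx", "cy" (the principal point, pixels), "camera_from_world" (4x4, takes a point from world to camera coordinates). Camera axes: x right, y down, z forward; pixel columns grow to the right and rows downward; lengths in m; the calibration is good to about 2 mm. A picture is of the moment at which its call begins: read the wrist's pose just before it. calibration takes no time and is no camera call; for the wrist camera it gives the pose at the moment of the call.
- manip.hand_in(): hands the job in; it is judged then, once.
Trained networks look in the newest picture that a camera, given by its name, has taken for a name from the list of things; names that differ only in an ending like _2 or _b are one class to them, and where a whole thing is asked for, a point or a joint stands for the part that bears it (a point fixed in the world has none). Each returns a list of dicts, best first, with "conf" (0 to 1); they miss things now and then, are a little off and sometimes report something else, mostly with a low value. They report only what shows in the picture. A call takes as long as a camera call. They do not tell look-alikes from the thing itself.
- manip.masks_of(thing, camera): "region" (384x512 bool, what is visible of it) and "centre" ([column, row] in pixels, amid what is visible of it).
The state is a dict: "clock": time; "joint_pos": joint angles; "joint_velocities": joint speeds; "tau": joint torques, N m; "position": TCP position; "ee_rot": TCP orientation; "ft_force": force on the tool from outside, world axes, zero at the start; "torque": the same for the moment, N m; "grip_width": opening from 0.0 (shut) to 1.0 (fully open); "grasp_force": force on a finger pad.
Only numpy, scipy, OpenCV 4.12 (cv2) and the standard library are available. Lean on these libraries where they do the work, as an engineer would, in place of code of your own. Each camera call takes 0.05 s, during which the arm holds its last target. There are 200 camera calls.

## Working session

There is one attempt and no reset: what is moved stays moved. The work goes in short steps, Python scripts to look and compute and a shell command to move; the robot and the scene stay as the last step left them, time stands still between calls to the robot, and variables do not carry over. Pictures are saved under pics/ and viewed, at most 14 in all, crops included, and the job is handed in when it is done.

```bash
mkdir -p pics; ls; python3 - <<'E'
from workcell import manip
import cv2,numpy as np
for c in ["scene","side"]:
    cv2.imwrite(f"pics/{c}0.png",cv2.resize(manip.camera(c),None,fx=1.5,fy=1.5))
    k=manip.calibration(c);print(c,k["vfov"],k["cx"],k["cy"],np.round(np.linalg.inv(k["camera_from_world"]),3).tolist())
    for t in ["cap0_mid","puller_grip","pad","cradle","row0_mid","seat0","mug_mid","deodorant_mid","pumice_mid"]:
        print(t,[(np.round(d["centre"]).tolist(),round(d["conf"],2),int(d["region"].sum())) for d in manip.masks_of(t,c)])
o=manip.get_obs();print({k:np.round(v,3).tolist() for k,v in o.items()})
E
```

```text
pics
scene 49.930143131436566 251.93336220157937 195.82760284640418 [[-0.156, 0.539, -0.828, 1.456], [0.987, 0.105, -0.118, 0.186], [0.024, -0.836, -0.549, 0.681], [0.0, 0.0, 0.0, 1.0]]
cap0_mid [([128.0, 206.0], 0.67, 405)]
puller_grip [([234.0, 182.0], 0.66, 627), ([338.0, 223.0], 0.3, 390)]
pad [([228.0, 194.0], 0.79, 1231), ([128.0, 205.0], 0.23, 403)]
cradle [([337.0, 238.0], 0.56, 280), ([176.0, 230.0], 0.25, 2965)]
row0_mid [([388.0, 257.0], 0.86, 526), ([291.0, 243.0], 0.77, 487), ([300.0, 216.0], 0.72, 350), ([336.0, 269.0], 0.72, 575), ([309.0, 199.0], 0.67, 316), ([332.0, 233.0], 0.4, 283), ([378.0, 197.0], 0.36, 390), ([176.0, 226.0], 0.3, 3030)]
seat0 [([174.0, 227.0], 0.58, 2915), ([226.0, 220.0], 0.21, 396)]
mug_mid [([226.0, 259.0], 0.76, 1853), ([179.0, 225.0], 0.44, 2897)]
deodorant_mid [([142.0, 254.0], 0.79, 1110), ([160.0, 208.0], 0.67, 374)]
pumice_mid [([376.0, 197.0], 0.57, 394), ([127.0, 202.0], 0.54, 395)]
side 48.94090305049152 257.1344812216489 195.27553998723658 [[-0.955, -0.216, 0.203, 0.309], [-0.296, 0.736, -0.609, 0.861], [-0.018, -0.641, -0.767, 1.09
[... 212 characters left out ...]
_mid [([284.0, 260.0], 0.88, 301), ([193.0, 297.0], 0.88, 359), ([218.0, 230.0], 0.87, 285), ([251.0, 238.0], 0.72, 296), ([185.0, 252.0], 0.56, 313)]
seat0 [([258.0, 172.0], 0.65, 1899)]
mug_mid [([203.0, 182.0], 0.64, 767)]
deodorant_mid [([214.0, 143.0], 0.78, 363)]
pumice_mid [([285.0, 321.0], 0.7, 699)]
{'clock': 1.0, 'joint_pos': [1.216, 0.332, -0.065, 1.46, 0.022, 1.35, -0.089], 'joint_velocities': [-0.002, 0.001, 0.001, 0.0, 0.003, -0.001, 0.001], 'tau': [0.001, -62.524, 0.049, -39.183, 0.017, 0.002, 0.0], 'position': [0.204, -0.591, 0.304], 'ee_rot': [0.986, 0.165, 0.0, 0.0], 'ft_force': [0.196, 0.231, -0.431], 'torque': [0.01, 0.013, 0.078], 'grasp_force': 0.0, 'grip_width': 1.001}
```

View pics/scene0.png

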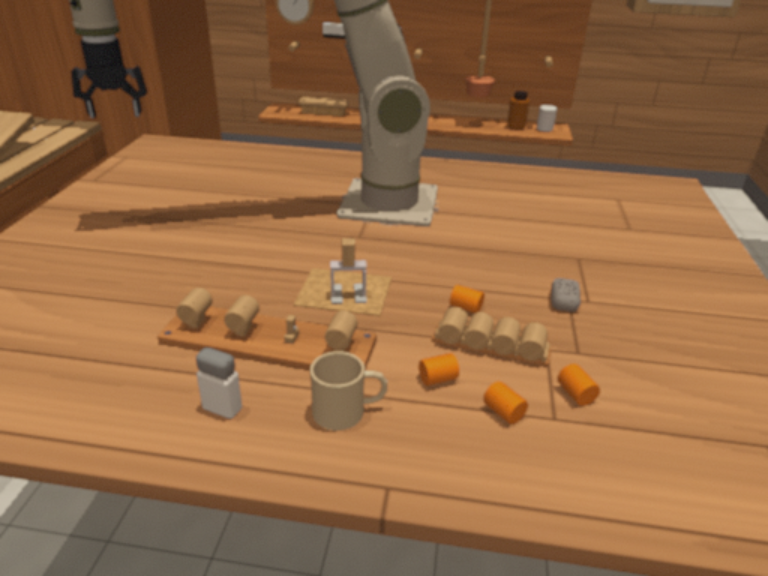

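View pics/side0.png

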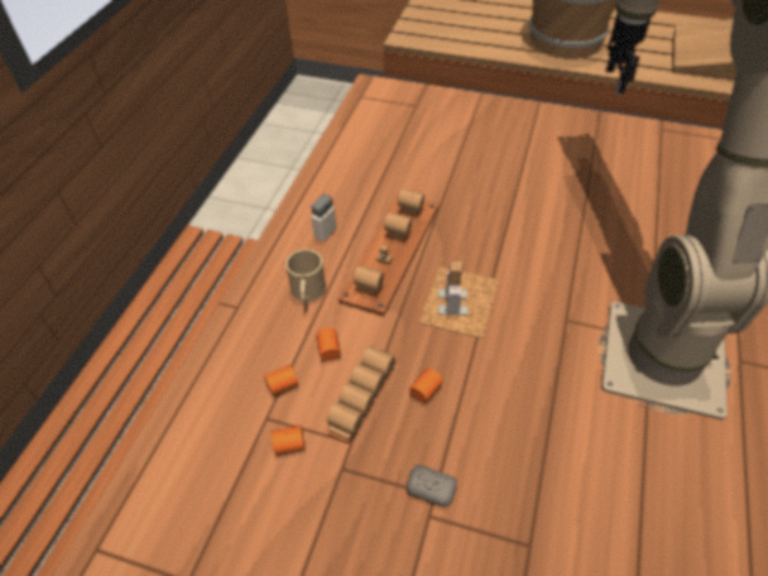

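Scene (1.5x): birch caps snapped on the board at (195,308), (241,316) and (341,330). The bare tongue is at (290,330), so seat 2 is empty. The puller stands on the pad at (348,270), and the birch row lies in the cradle from (453,326) to (533,342). The orange look-alikes at (466,298), (438,369), (505,402) and (578,384) are not meant. In the side view the caps are at (411,202), (397,226) and (368,280), the puller at (455,290) and the row from (377,362) to (346,420).

```bash
cat > h.py <<'E'
from workcell import manip
import numpy as np, cv2
from scipy.spatial.transform import Rotation as R
def ray(px,k):
    f=192/np.tan(np.radians(k["vfov"]/2)); T=np.linalg.inv(k["camera_from_world"])
    d=T[:3,:3]@np.array([(px[0]-k["cx"])/f,(px[1]-k["cy"])/f,1]); return T[:3,3],d
def onz(px,k,z):
    o,d=ray(px,k); return (o+d*(z-o[2])/d[2])[:2]
def proj(p,k):
    f=192/np.tan(np.radians(k["vfov"]/2)); c=(k["camera_from_world"]@np.append(p,1))[:3]
    return np.array([k["cx"]+f*c[0]/c[2],k["cy"]+f*c[1]/c[2]])
def pose():
    o=manip.get_obs(); r=R.from_quat(o["ee_rot"]); return np.array(o["position"]),r,o
def to_slide(target,yaw=None):
    """slide in cm in tool axes to bring TCP to target (world); tool x-axis heading"""
    p,r,o=pose(); m=r.as_matrix()
    return np.round(100*m.T@(np.array(target)-p),2), np.degrees(np.arctan2(m[1,0],m[0,0]))
E
python3 - <<'E'
from h import *
ks={c:manip.calibration(c) for c in("scene","side")}
P={"capA":((195,308),(411,202),.054),"capB":((241,316),(397,226),.054),"capD":((341,330),(368,280),.054),
"handle":((348,250),(455,268),.11),"row0":((453,326),(377,362),.032),"row3":((533,342),(346,420),.032),"pumice":((566,295),(432,485),.018),"mug":((338,390),(306,276),.044),"deod":((219,382),(323,217),.053),"orange":((466,298),(427,385),.022)}
for n,(a,b,z) in P.items():
    print(n,[np.round(onz(np.array(p)/1.5,ks[c],z),3).tolist() for p,c in((a,"scene"),(b,"side"))])
for n,p in {"b1":(159,340),"b2":(361,365),"b3":(375,334)}.items(): print(n,np.round(onz(np.array(p)/1.5,ks["scene"],.018),3))
for n,p in {"s1":(434,204),"s2":(341,302),"s3":(380,310)}.items(): print(n,np.round(onz(np.array(p)/1.5,ks["side"],.018),3))
p,r,o=pose();print(r.as_matrix().round(3))
k=manip.calibration("wrist");T=np.linalg.inv(k["camera_from_world"]);print(k["vfov"],T.round(3)); m=r.as_matrix();print((m.T@(T[:3,3]-p)).round(3),(m.T@T[:3,:3]).round(3))
E
```

```text
capA [[0.618, -0.258], [0.61, -0.254]]
capB [[0.626, -0.171], [0.619, -0.165]]
capD [[0.634, 0.007], [0.631, 0.013]]
handle [[0.459, -0.015], [0.45, -0.023]]
row0 [[0.556, 0.194], [0.553, 0.197]]
row3 [[0.577, 0.333], [0.569, 0.337]]
pumice [[0.39, 0.408], [0.384, 0.408]]
mug [[0.77, 0.031], [0.77, 0.033]]
deod [[0.795, -0.146], [0.797, -0.147]]
orange [[0.445, 0.214], [0.445, 0.214]]
b1 [ 0.673 -0.305]
b2 [0.675 0.05 ]
b3 [0.587 0.059]
s1 [ 0.563 -0.302]
s2 [0.679 0.061]
s3 [0.591 0.059]
[[ 0.945  0.326  0.   ]
 [ 0.326 -0.945 -0.   ]
 [ 0.     0.    -1.   ]]
69.8949633907939 [[ 0.327 -0.895 -0.304  0.283]
 [-0.945 -0.309 -0.106 -0.563]
 [ 0.001  0.322 -0.947  0.375]
 [ 0.     0.     0.     1.   ]]
[ 0.084 -0.    -0.071] [[ 0.001 -0.947 -0.322]
 [ 1.     0.001  0.001]
 [-0.    -0.322  0.947]]
```

Possible confusions: birch caps on the board at (195,308), (241,316) and (341,330) are the ones to pull. The four orange cylinders and the four row caps are not. The bench shelf in the background is irrelevant. Next I move over the board for a close crop.

```bash
python3 -m jog '[{"grip":-1,"slide":[3.5,-2.35,-0.3],"yaw":0},{"grip":-1,"slide":[3.5,-2.35,-0.3],"yaw":0},{"grip":-1,"slide":[3.5,-2.35,-0.3],"yaw":0},{"grip":-1,"slide":[3.5,-2.35,-0.3],"yaw":0},{"grip":-1,"slide":[3.5,-2.35,-0.3],"yaw":0},{"grip":-1,"slide":[3.5,-2.35,-0.3],"yaw":0},{"grip":-1,"slide":[3.5,-2.35,-0.3],"yaw":0}]'
python3 -m jog '[{"grip":-1,"slide":[3.5,-2.35,-0.3],"yaw":0},{"grip":-1,"slide":[3.5,-2.35,-0.3],"yaw":0},{"grip":-1,"slide":[3.5,-2.35,-0.3],"yaw":0},{"grip":-1,"slide":[3.5,-2.35,-0.3],"yaw":0.1},{"grip":-1,"slide":[0,0,0],"yaw":0.1},{"grip":-1,"slide":[0,0,0],"yaw":0.1},{"grip":-1,"slide":[0,0,0],"yaw":0.1},{"grip":-1,"slide":[0,0,0],"yaw":0}]'
python3 - <<'E'
from h import *
p,r,o=pose();print(p,r.as_matrix().round(3)[0])
cv2.imwrite("pics/w1.png",cv2.resize(manip.camera("wrist"),None,fx=1.5,fy=1.5,interpolation=cv2.INTER_CUBIC))
import json;k=manip.calibration("wrist");np.save("k1.npy",k,allow_pickle=True)
for t in ["cap0_mid","puller_grip","pad","row0_mid"]:
    print(t,[(np.round(d["centre"],1).tolist(),round(d["conf"],2),int(d["region"].sum())) for d in manip.masks_of(t,"wrist")])
E
```

```text
clock: 1.7
position: [0.3824, -0.3541, 0.3253]
ee_rot: [0.986, 0.165, 0.0, 0.0]
ft_force: [1.4, -0.4, -0.4]
grip_width: 0.998
grasp_force: 0.0
clock: 2.5
position: [0.4834, -0.221, 0.337]
ee_rot: [0.999, -0.035, 0.0, 0.0]
ft_force: [-0.1, -0.8, 0.2]
grip_width: 0.999
grasp_force: 0.0
[ 0.4834475  -0.22103722  0.33700141] [ 0.998 -0.07   0.   ]
cap0_mid [([282.2, 54.7], 0.98, 2262), ([162.6, 57.8], 0.58, 19915)]
puller_grip [([108.1, 200.4], 0.8, 2820)]
pad [([149.7, 192.0], 0.69, 6983)]
row0_mid [([149.4, 188.4], 0.21, 6959)]
```

View pics/w1.png

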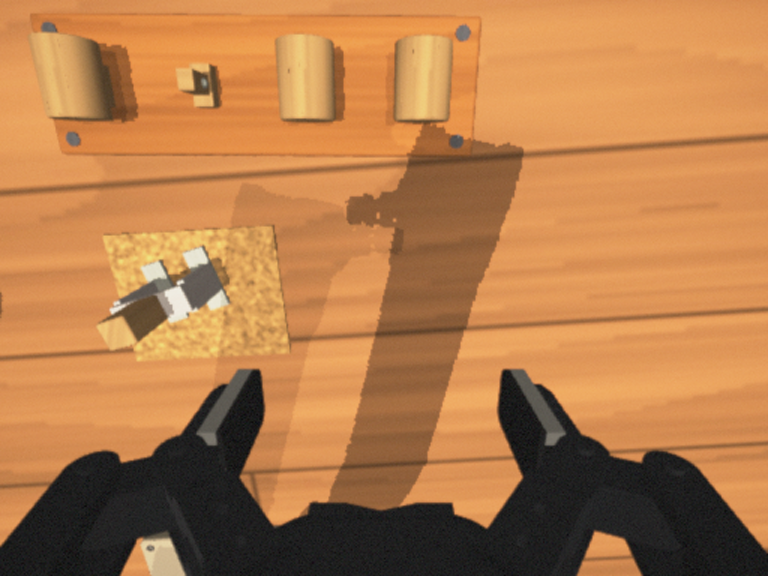

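The wrist view confirms caps at (70,78), (306,78) and (423,78), with a bare tongue at (200,84), so seat 2 is empty. The puller stands on the pad, turned somewhat, with its handle top at (117,333).

```bash
python3 - <<'E'
from h import *
k=np.load("k1.npy",allow_pickle=True).item()
for n,p,z in [("c_ul",(31,14),.018),("c_ur",(480,17),.018),("c_lr",(472,157),.018),("c_ll",(64,153),.018),("capA",(423,78),.054),("capB",(306,78),.054),("capD",(72,76),.054),("htop",(117,333),.124),("pad1",(105,234),.003),("pad2",(272,225),.003),("pad3",(290,353),.003),("pad4",(138,361),.003),
 ("capA hi",(423,36),.076),("capA lo",(423,121),.076),("toeL",(152,272),.008),("toeR",(195,254),.008),("toeRrear",(216,302),.008)]:
    print(n,np.round(onz(np.array(p)/1.5,k,z),4))
E
python3 -m jog '[{"grip":-1,"slide":[0.5,-3.5,0.6],"yaw":0},{"grip":-1,"slide":[0.5,-3.5,0.6],"yaw":0},{"grip":-1,"slide":[0.5,-3.5,0.6],"yaw":0},{"grip":-1,"slide":[0.5,-3.5,0.6],"yaw":0},{"grip":-1,"slide":[0.5,-3.5,0.6],"yaw":0},{"grip":-1,"slide":[0,-1.5,0.6],"yaw":0},{"grip":-1,"slide":[0,0,0],"yaw":0},{"grip":-1,"slide":[0,0,0],"yaw":0}]'
python3 - <<'E'
from h import *
cv2.imwrite("pics/w2.png",cv2.resize(manip.camera("wrist")[:, :],None,fx=1.5,fy=1.5,interpolation=cv2.INTER_CUBIC))
np.save("k2.npy",manip.calibration("wrist"),allow_pickle=True)
E
```

```text
c_ul [0.6892 0.0509]
c_ur [ 0.6634 -0.3141]
c_lr [ 0.5545 -0.3083]
c_ll [0.5818 0.0576]
capA [ 0.6165 -0.2625]
capB [ 0.6224 -0.1723]
capD [0.6355 0.0077]
htop [ 0.4485 -0.0192]
pad1 [0.5047 0.0517]
pad2 [ 0.5028 -0.115 ]
pad3 [ 0.3618 -0.1137]
pad4 [0.363 0.055]
capA hi [ 0.6401 -0.2611]
capA lo [ 0.5845 -0.2593]
toeL [0.4642 0.0117]
toeR [ 0.4798 -0.0355]
toeRrear [ 0.4279 -0.0465]
clock: 3.55
position: [0.5213, -0.034, 0.301]
ee_rot: [0.999, -0.034, -0.0, 0.0]
ft_force: [0.0, -1.3, -0.0]
grip_width: 0.997
grasp_force: 0.0
```

View pics/w2.png

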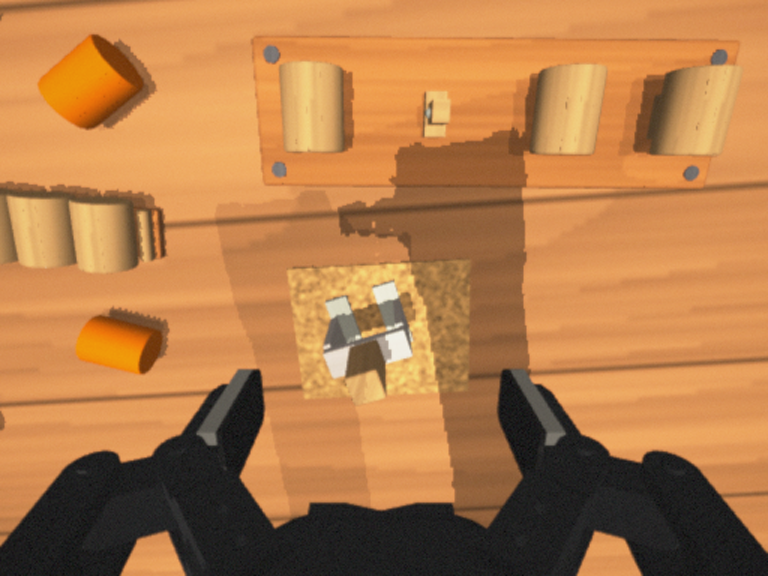

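Puller: crossbar front edge runs from (324,350) to (406,325), with toe ends at (337,298) and (383,285). I measure its pose from these.

```bash
python3 - <<'E'
from h import *
k=np.load("k2.npy",allow_pickle=True).item()
g=lambda p,z:onz(np.array(p)/1.5,k,z)
def ang(a,b): d=np.array(a)-b; return np.degrees(np.arctan2(d[1],d[0]))-90
F=[g((324,350),.074),g((406,325),.074),g((412,353),.074),g((330,378),.074)]
print(np.round(F,4).tolist(),"mean",np.mean(F,0),ang(F[0],F[1]),ang(F[3],F[2]),np.linalg.norm(F[0]-F[1]))
t=[g((327,301),.008),g((394,282),.008)];print(t,ang(*t),np.linalg.norm(t[0]-t[1]))
print("htop",g((366,388),.124))
k1=k
C=[g((252,37),.018),g((740,41),.018),g((705,188),.018),g((263,184),.018)]
print("board",np.round(C,4).tolist(),np.mean(C,0),ang(C[0],C[1]),ang(C[3],C[2]))
for p in [(272,54),(720,57),(691,173),(279,170)]: print("screw",g(p,.018))
P=[g(p,.003) for p in [(288,268),(471,261),(469,389),(304,399)]];print("pad",np.mean(P,0),np.round(P,3).tolist())
print("capD",g((312,107),.054),"rowmid",g((103,234),.032),g((42,229),.032), manip.get_obs()["position"])
im=manip.camera("wrist")[160:300,180:300];cv2.imwrite("pics/w3.png",cv2.resize(im,None,fx=5,fy=4,interpolation=cv2.INTER_CUBIC))
E
```

```text
[[0.455, 0.0156], [0.4723, -0.0513], [0.4474, -0.055], [0.4291, 0.0135]] mean [ 0.45096783 -0.01930725] 14.539610746744472 14.983276650521546 0.0691096031167576
[array([0.4726679 , 0.01923799]), array([ 0.48712384, -0.04486758])] 12.707766849130707 0.06571527997130987
htop [ 0.4490606  -0.01945508]
board [[0.6908, 0.0506], [0.6632, -0.3162], [0.5552, -0.3099], [0.5837, 0.0595]] [ 0.62324286 -0.12900326] -4.300121257161862 -4.419021845299028
screw [0.67856989 0.03732547]
screw [ 0.6533713  -0.30326154]
screw [ 0.56831415 -0.2960164 ]
screw [0.59399772 0.0445044 ]
pad [ 0.43387492 -0.03104489] [[0.506, 0.053], [0.501, -0.117], [0.364, -0.115], [0.364, 0.056]]
capD [0.63619812 0.00627407] rowmid [0.55351602 0.19501481] [0.56110043 0.244283  ] [ 0.52130131 -0.03462404  0.30112927]
```

View pics/w3.png

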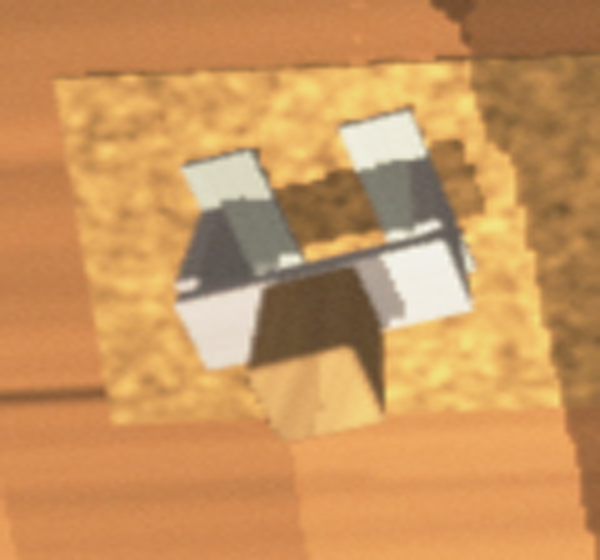

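Close crop: the puller has two light toes, a steel crossbar and a birch handle, and stands upright, turned about +14.5°. That matches the description.

```bash
python3 -m jog '[{"grip":-1,"slide":[-2.4,-0.35,0],"yaw":0},{"grip":-1,"slide":[-2.4,-0.35,0],"yaw":0},{"grip":-1,"slide":[-2.4,-0.35,0],"yaw":0},{"grip":-1,"slide":[0,0,0],"yaw":-0.11},{"grip":-1,"slide":[0,0,0],"yaw":-0.11},{"grip":-1,"slide":[0,0,0],"yaw":-0.1},{"grip":-1,"slide":[0,0,0],"yaw":0},{"grip":-1,"slide":[0,0,0],"yaw":0}]'
python3 - <<'E'
from h import *
print(to_slide([.4505,-.0194,.158]))
E
```

```text
clock: 4.45
position: [0.4502, -0.0186, 0.3011]
ee_rot: [0.992, 0.123, 0.0, 0.0]
ft_force: [-0.8, 0.4, 0.6]
grip_width: 0.996
grasp_force: 0.0
(array([ 0.  ,  0.08, 14.31]), np.float64(14.18779357794492))
```

```bash
python3 -m jog '[{"grip":-1,"slide":[0,0,3.5],"yaw":0},{"grip":-1,"slide":[0,0,3.5],"yaw":0},{"grip":-1,"slide":[0,0,3.5],"yaw":0},{"grip":-1,"slide":[0,0,2.4],"yaw":0},{"grip":-1,"slide":[0,0.1,1.4],"yaw":0},{"grip":-1,"slide":[0,0,0],"yaw":0},{"grip":-1,"slide":[0,0,0],"yaw":0}]'
python3 -m jog '[{"grip":1,"slide":[0,0,0],"yaw":0},{"grip":1,"slide":[0,0,0],"yaw":0},{"grip":1,"slide":[0,0,0],"yaw":0},{"grip":1,"slide":[0,0,0],"yaw":0},{"grip":1,"slide":[0,0,0],"yaw":0},{"grip":1,"slide":[0,0,0],"yaw":0},{"grip":1,"slide":[0,0,0],"yaw":0}]' 80
```

```text
clock: 5.15
position: [0.4507, -0.019, 0.1584]
ee_rot: [0.992, 0.125, 0.0, -0.0]
ft_force: [0.7, -0.1, 0.2]
grip_width: 1.001
grasp_force: 0.0
clock: 5.85
position: [0.4506, -0.0188, 0.1582]
ee_rot: [0.992, 0.126, 0.0, 0.0]
ft_force: [-0.9, 0.4, 6.5]
grip_width: 0.272
grasp_force: 78.0
```

```bash
python3 -m jog '[{"grip":1,"slide":[0,0,-0.8],"yaw":0},{"grip":1,"slide":[0,0,-1.2],"yaw":0},{"grip":1,"slide":[0,0,-1.2],"yaw":0},{"grip":1,"slide":[0,0,-1.2],"yaw":0.11},{"grip":1,"slide":[0,0,0],"yaw":0.11},{"grip":1,"slide":[0,0,0],"yaw":0.105},{"grip":1,"slide":[0,0,0],"yaw":0},{"grip":1,"slide":[0,0,0],"yaw":0}]'
python3 - <<'E'
from h import *
print(to_slide([.5586,.0113,.20]))
E
```

```text
clock: 6.65
position: [0.4505, -0.0188, 0.2024]
ee_rot: [0.999, -0.035, 0.0, 0.0]
ft_force: [-0.1, 0.6, -2.7]
grip_width: 0.272
grasp_force: 78.6
(array([10.57, -3.76,  0.25]), np.float64(-4.016036381089214))
```

```bash
python3 -m jog '[{"grip":1,"slide":[2.1,-0.75,0],"yaw":0.006},{"grip":1,"slide":[2.1,-0.75,0],"yaw":0},{"grip":1,"slide":[2.1,-0.75,0],"yaw":0},{"grip":1,"slide":[2.1,-0.75,0],"yaw":0},{"grip":1,"slide":[2.1,-0.75,0],"yaw":0},{"grip":1,"slide":[0,0,0.5],"yaw":0},{"grip":1,"slide":[0,0,0.9],"yaw":0},{"grip":1,"slide":[0,0,0.9],"yaw":0}]'
python3 -m jog '[{"grip":1,"slide":[0,0,0],"yaw":0},{"grip":1,"slide":[0,0,0],"yaw":0}]'
python3 - <<'E'
from h import *
print(to_slide([.5586,.0113,.179]))
cv2.imwrite("pics/w4.png",cv2.resize(manip.camera("wrist"),None,fx=1.5,fy=1.5,interpolation=cv2.INTER_CUBIC))
k=manip.calibration("wrist");np.save("k4.npy",k,allow_pickle=True)
b=np.array([.9971,-.0758]);l=np.array([.0758,.9971]);c=np.array([.6232,-.129])
for s in(-.135,-.045,.135): print(s,[np.round(1.5*proj(np.append(c+l*s+b*a,.054+.022),k)).tolist() for a in(-.028,.028)])
E
```

```text
clock: 7.45
position: [0.5573, 0.01, 0.178]
ee_rot: [0.999, -0.039, -0.0, 0.0]
ft_force: [-0.6, -0.6, -3.0]
grip_width: 0.271
grasp_force: 78.9
clock: 7.65
position: [0.5575, 0.0101, 0.1787]
ee_rot: [0.999, -0.04, -0.0, 0.0]
ft_force: [-1.2, 0.1, -2.7]
grip_width: 0.271
grasp_force: 78.9
(array([ 0.1 , -0.13, -0.03]), np.float64(-4.531677944342392))
-0.135 [[1008.0, 236.0], [1079.0, 93.0]]
-0.045 [[798.0, 237.0], [846.0, 93.0]]
0.135 [[378.0, 238.0], [378.0, 94.0]]
```

View pics/w4.png

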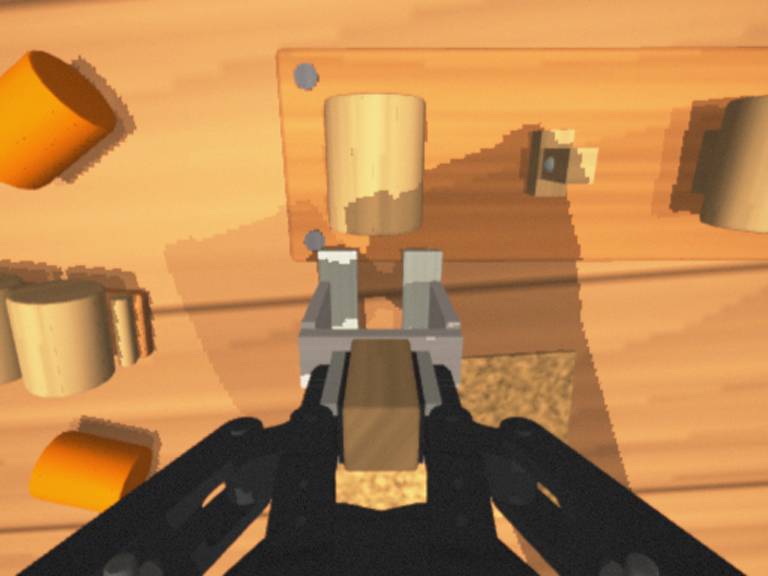

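Puller centred at column 380, cap axis at about 376. I correct by 1.7 mm, then slide in.

```bash
python3 -m jog '[{"grip":1,"slide":[0,-0.17,0],"yaw":-0.004},{"grip":1,"slide":[0.8,0,0],"yaw":0},{"grip":1,"slide":[1.3,0,0],"yaw":0},{"grip":1,"slide":[1.3,0,0],"yaw":0},{"grip":1,"slide":[1.3,0,0],"yaw":0},{"grip":1,"slide":[1.3,0,0],"yaw":0},{"grip":1,"slide":[1.3,0,0],"yaw":0},{"grip":1,"slide":[0.3,0,0],"yaw":0}]'
python3 -m jog '[{"grip":1,"slide":[0,0,0],"yaw":0},{"grip":1,"slide":[0,0,-0.4],"yaw":0},{"grip":1,"slide":[0,0,0],"yaw":0}]'
python3 -m jog '[{"grip":1,"slide":[0,0,-0.4],"yaw":0},{"grip":1,"slide":[0,0,-0.2],"yaw":0},{"grip":1,"slide":[0,0,0],"yaw":0}]'
```

```text
clock: 8.5
position: [0.6353, 0.0061, 0.1789]
ee_rot: [0.999, -0.038, 0.0, -0.0]
ft_force: [0.3, 0.2, -2.6]
grip_width: 0.27
grasp_force: 78.8
clock: 8.8
position: [0.6339, 0.0065, 0.1837]
ee_rot: [0.999, -0.037, 0.0, 0.0]
ft_force: [1.2, 0.9, -2.3]
grip_width: 0.271
grasp_force: 78.8
clock: 9.1
position: [0.6336, 0.0063, 0.1887]
ee_rot: [0.999, -0.038, -0.0, 0.0]
ft_force: [0.4, 0.7, -6.5]
grip_width: 0.27
grasp_force: 78.9
```

```bash
for i in 1 2; do python3 -m jog '[{"grip":1,"slide":[0,0,-0.2],"yaw":0},{"grip":1,"slide":[0,0,0],"yaw":0}]'|grep -E "pos|ft"; done; python3 -m jog '[{"grip":1,"slide":[0,0,-0.2],"yaw":0},{"grip":1,"slide":[0,0,0],"yaw":0}]'|grep -E "pos|ft";python3 -m jog '[{"grip":1,"slide":[0,0,-0.2],"yaw":0},{"grip":1,"slide":[0,0,0],"yaw":0}]'|grep -E "pos|ft"
```

```text
position: [0.6337, 0.0063, 0.1908]
ft_force: [-1.9, 1.1, -4.8]
position: [0.6345, 0.0064, 0.1939]
ft_force: [1.0, 0.5, -2.1]
position: [0.6344, 0.0064, 0.1957]
ft_force: [0.6, 0.1, -3.8]
position: [0.6341, 0.0064, 0.1973]
ft_force: [1.0, 0.9, -2.5]
```

```bash
python3 -m jog '[{"grip":1,"slide":[0,0,-0.15],"yaw":0},{"grip":1,"slide":[0,0,0],"yaw":0}]'|grep -E "pos|ft"; python3 -m jog '[{"grip":1,"slide":[0,0,0.4],"yaw":0},{"grip":1,"slide":[0,0,0.5],"yaw":0},{"grip":1,"slide":[0,0,0],"yaw":0}]'|grep -E "pos|ft"
python3 - <<'E'
from h import *
a=manip.camera("wrist")[40:300,130:390];b=manip.camera("scene")[150:280,60:320]
cv2.imwrite("pics/w5.png",np.hstack([cv2.resize(a,(400,400)),cv2.resize(b,(400,400))]))
E
```

```text
position: [0.634, 0.0063, 0.1986]
ft_force: [-0.7, -0.1, -2.9]
position: [0.6335, 0.0062, 0.1882]
ft_force: [0.0, -0.1, -3.8]
```

View pics/w5.png

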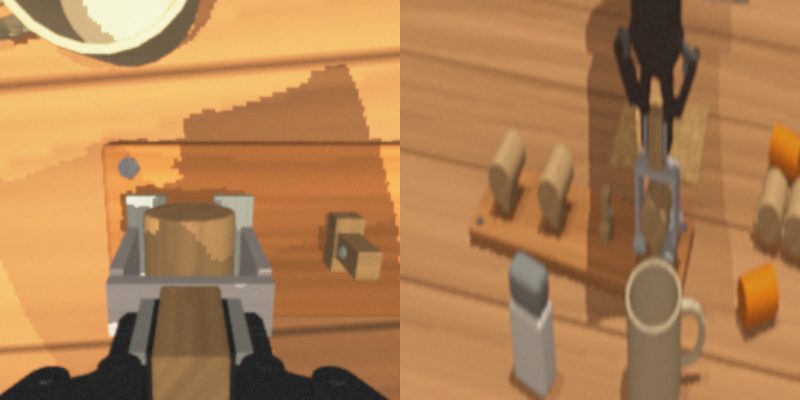

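```bash
python3 -m jog '[{"grip":1,"slide":[0,0,0.6],"yaw":0},{"grip":1,"slide":[0,0,0],"yaw":0},{"grip":1,"slide":[-1.3,0,0],"yaw":0},{"grip":1,"slide":[-1.3,0,0],"yaw":0},{"grip":1,"slide":[-1.3,0,0],"yaw":0},{"grip":1,"slide":[-1.3,0,0],"yaw":0},{"grip":1,"slide":[-1.3,0,0],"yaw":0},{"grip":1,"slide":[-1.1,0,0],"yaw":0}]'|grep -E "pos|ft"
python3 -m jog '[{"grip":1,"slide":[0,0,0.2],"yaw":0},{"grip":1,"slide":[0,0,0],"yaw":0}]'
python3 - <<'E'
from h import *
a=manip.camera("wrist")
print(to_slide([.5586,.0113,.179]))
b=cv2.imread("pics/w4.png");a=cv2.resize(a,None,fx=1.5,fy=1.5,interpolation=cv2.INTER_CUBIC)
cv2.imwrite("pics/w6.png",np.hstack([b[40:400,230:630],a[40:400,230:630]]))
E
```

```text
position: [0.5575, 0.0121, 0.1834]
ft_force: [0.1, 0.3, -2.8]
clock: 11.5
position: [0.5583, 0.0119, 0.1813]
ee_rot: [0.999, -0.038, 0.0, 0.0]
ft_force: [0.5, 0.4, -2.5]
grip_width: 0.271
grasp_force: 80.1
(array([0.01, 0.06, 0.24]), np.float64(-4.316076615599749))
```

View pics/w6.png

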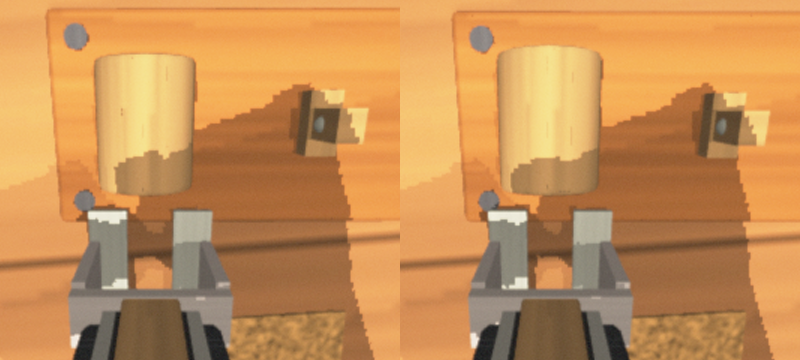

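The cap is raised: in the right crop it looks wider and taller than before, so it popped about 11 up. On to seat 1.

```bash
python3 -m jog '[{"grip":1,"slide":[0,2,0],"yaw":0},{"grip":1,"slide":[0,3,0],"yaw":0},{"grip":1,"slide":[0,3.5,0],"yaw":0},{"grip":1,"slide":[0,3.5,0],"yaw":0},{"grip":1,"slide":[0,3.5,0],"yaw":0},{"grip":1,"slide":[0,2.5,0.2],"yaw":0},{"grip":1,"slide":[0,0,0],"yaw":0},{"grip":1,"slide":[0,0,0],"yaw":0}]'
python3 - <<'E'
from h import *
a=manip.camera("wrist")
print(to_slide([.545,-.1676,.179]))
a=cv2.resize(a,None,fx=1.5,fy=1.5,interpolation=cv2.INTER_CUBIC)
cv2.imwrite("pics/w7.png",a[40:480,230:630])
E
```

```text
clock: 12.35
position: [0.5449, -0.1678, 0.1792]
ee_rot: [0.999, -0.038, 0.0, -0.0]
ft_force: [0.7, 0.7, -2.0]
grip_width: 0.274
grasp_force: 80.0
(array([-0.  ,  0.09,  0.03]), np.float64(-4.281438854301946))
```

View pics/w7.png

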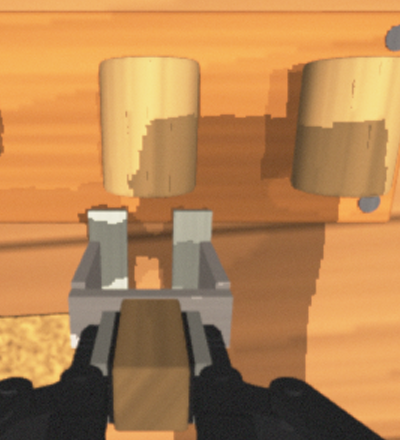

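Aligned: cap at column 150, puller at 150. Slide in and pull.

```bash
python3 -m jog '[{"grip":1,"slide":[0.8,0,0],"yaw":0},{"grip":1,"slide":[1.3,0,0],"yaw":0},{"grip":1,"slide":[1.3,0,0],"yaw":0},{"grip":1,"slide":[1.3,0,0],"yaw":0},{"grip":1,"slide":[1.3,0,0],"yaw":0},{"grip":1,"slide":[1.3,0,0],"yaw":0},{"grip":1,"slide":[0.2,0,0],"yaw":0},{"grip":1,"slide":[0,0,0],"yaw":0}]'|grep -E "pos|ft|wid"
python3 -m jog '[{"grip":1,"slide":[0,0,-0.5],"yaw":0},{"grip":1,"slide":[0,0,-0.4],"yaw":0},{"grip":1,"slide":[0,0,-0.15],"yaw":0}]'|grep -E "pos|ft|wid"
for i in 1 2 3; do python3 -m jog '[{"grip":1,"slide":[0,0,-0.2],"yaw":0}]'|grep -E "pos|ft"; done
python3 -m jog '[{"grip":1,"slide":[0,0,-0.3],"yaw":0},{"grip":1,"slide":[0,0,-0.15],"yaw":0},{"grip":1,"slide":[0,0,0],"yaw":0}]'|grep -E "pos|ft|wid"
```

```text
position: [0.6199, -0.172, 0.1792]
ft_force: [0.1, 0.5, -3.7]
grip_width: 0.269
position: [0.6189, -0.1731, 0.1899]
ft_force: [1.4, -0.4, -10.4]
grip_width: 0.272
position: [0.6189, -0.1731, 0.1917]
ft_force: [-0.6, 0.6, -6.2]
position: [0.6193, -0.1731, 0.1942]
ft_force: [0.1, -0.9, -3.6]
position: [0.6197, -0.1732, 0.1967]
ft_force: [-0.2, 0.3, -3.2]
position: [0.6196, -0.1731, 0.201]
ft_force: [-0.4, 0.5, -2.7]
grip_width: 0.271
```

Peak of 10 N, then release. Down, back out, over to seat 0 (9 cm along tool y).

```bash
python3 -m jog '[{"grip":1,"slide":[0,0,0.8],"yaw":0},{"grip":1,"slide":[0,0,1.0],"yaw":0},{"grip":1,"slide":[0,0,0],"yaw":0},{"grip":1,"slide":[-1.5,0,0],"yaw":0},{"grip":1,"slide":[-1.5,0,0],"yaw":0},{"grip":1,"slide":[-1.5,0,0],"yaw":0},{"grip":1,"slide":[-1.5,0,0],"yaw":0},{"grip":1,"slide":[-1.5,0,0],"yaw":0}]'|grep -E "pos|ft|wid"
python3 -m jog '[{"grip":1,"slide":[0,1.5,0],"yaw":0},{"grip":1,"slide":[0,3,0],"yaw":0},{"grip":1,"slide":[0,3,0],"yaw":0},{"grip":1,"slide":[0,1.5,0.4],"yaw":0},{"grip":1,"slide":[0,0,0],"yaw":0},{"grip":1,"slide":[0,0,0],"yaw":0}]'
python3 - <<'E'
from h import *
a=manip.camera("wrist")
print(to_slide([.5382,-.2573,.179]))
a=cv2.resize(a,None,fx=1.5,fy=1.5,interpolation=cv2.INTER_CUBIC)
cv2.imwrite("pics/w8.png",a[40:480,80:630])
E
```

```text
position: [0.544, -0.1673, 0.1822]
ft_force: [-0.2, -0.9, -1.9]
grip_width: 0.269
clock: 15.5
position: [0.538, -0.2567, 0.1779]
ee_rot: [0.999, -0.038, -0.0, -0.0]
ft_force: [-0.3, 0.7, -1.9]
grip_width: 0.271
grasp_force: 80.2
(array([ 0.  ,  0.14, -0.08]), np.float64(-4.236256241685049))
```

View pics/w8.png

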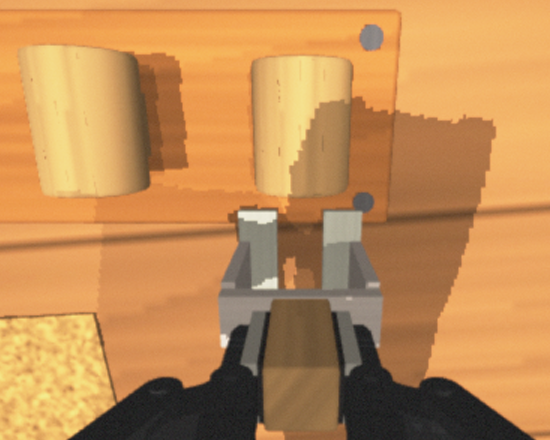

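Cap at column 302, puller at 300. Aligned.

```bash
python3 -m jog '[{"grip":1,"slide":[0.8,0.05,0],"yaw":0},{"grip":1,"slide":[1.3,0,0],"yaw":0},{"grip":1,"slide":[1.3,0,0],"yaw":0},{"grip":1,"slide":[1.3,0,0],"yaw":0},{"grip":1,"slide":[1.3,0,0],"yaw":0},{"grip":1,"slide":[1.3,0,0],"yaw":0},{"grip":1,"slide":[0.2,0,0],"yaw":0},{"grip":1,"slide":[0,0,0],"yaw":0}]'|grep -E "pos|ft|wid"
python3 -m jog '[{"grip":1,"slide":[0,0,-0.5],"yaw":0},{"grip":1,"slide":[0,0,-0.5],"yaw":0},{"grip":1,"slide":[0,0,-0.15],"yaw":0}]'|grep -E "pos|ft|wid"
for i in 1 2 3; do python3 -m jog '[{"grip":1,"slide":[0,0,-0.2],"yaw":0}]'|grep -E "pos|ft"; done
python3 -m jog '[{"grip":1,"slide":[0,0,-0.3],"yaw":0},{"grip":1,"slide":[0,0,-0.15],"yaw":0},{"grip":1,"slide":[0,0,0],"yaw":0}]'|grep -E "pos|ft|wid"
```

```text
position: [0.6132, -0.2623, 0.1782]
ft_force: [-0.5, -0.4, -2.9]
grip_width: 0.27
position: [0.6122, -0.2634, 0.1904]
ft_force: [0.1, -0.7, -6.2]
grip_width: 0.267
position: [0.6122, -0.2634, 0.192]
ft_force: [-0.8, 0.2, -4.9]
position: [0.6125, -0.2635, 0.1942]
ft_force: [-0.2, 0.4, -3.0]
position: [0.6128, -0.2635, 0.1966]
ft_force: [0.2, -0.6, -3.0]
position: [0.6128, -0.2634, 0.2009]
ft_force: [0.7, -0.7, -4.0]
grip_width: 0.271
```

```bash
python3 -m jog '[{"grip":1,"slide":[0,0,0.8],"yaw":0},{"grip":1,"slide":[0,0,0.9],"yaw":0},{"grip":1,"slide":[0,0,0],"yaw":0},{"grip":1,"slide":[-1.5,0,0],"yaw":0},{"grip":1,"slide":[-1.5,0,0],"yaw":0},{"grip":1,"slide":[-1.5,0,0],"yaw":0},{"grip":1,"slide":[-1.5,0,0],"yaw":0},{"grip":1,"slide":[-2.0,0,0],"yaw":0}]'|grep -E "pos|ft|wid"
python3 -m jog '[{"grip":1,"slide":[-1.4,-2.5,0],"yaw":0},{"grip":1,"slide":[-1.4,-2.9,0],"yaw":0},{"grip":1,"slide":[-1.4,-2.9,0],"yaw":0},{"grip":1,"slide":[-1.4,-2.9,0],"yaw":0},{"grip":1,"slide":[-1.4,-2.9,0],"yaw":0},{"grip":1,"slide":[-1.4,-2.9,0],"yaw":0},{"grip":1,"slide":[-1.4,-2.9,0],"yaw":0},{"grip":1,"slide":[0,0,0],"yaw":0}]'
python3 - <<'E'
from h import *
print(to_slide([.434,-.03,.1585]))
E
```

```text
position: [0.5325, -0.257, 0.1832]
ft_force: [0.7, -0.1, -3.0]
grip_width: 0.272
clock: 18.85
position: [0.449, -0.0477, 0.1835]
ee_rot: [0.999, -0.035, -0.0, -0.0]
ft_force: [-0.1, -0.5, -2.0]
grip_width: 0.27
grasp_force: 80.4
(array([-1.62, -1.66,  2.5 ]), np.float64(-4.006170886662302))
```

```bash
python3 -m jog '[{"grip":1,"slide":[-1.6,-1.6,0],"yaw":0},{"grip":1,"slide":[0,0,0.8],"yaw":0},{"grip":1,"slide":[0,0,0.8],"yaw":0},{"grip":1,"slide":[0,0,0.5],"yaw":0},{"grip":1,"slide":[0,0,0.3],"yaw":0},{"grip":1,"slide":[0,0,0],"yaw":0}]'
python3 -m jog '[{"grip":1,"slide":[0,0,0.1],"yaw":0},{"grip":1,"slide":[0,0,0],"yaw":0}]'
```

```text
clock: 19.45
position: [0.4353, -0.0347, 0.1588]
ee_rot: [0.999, -0.038, -0.0, -0.0]
ft_force: [-0.9, 0.1, -2.2]
grip_width: 0.267
grasp_force: 80.4
clock: 19.65
position: [0.4355, -0.0345, 0.1585]
ee_rot: [0.999, -0.038, 0.0, 0.0]
ft_force: [-0.2, 0.2, -2.9]
grip_width: 0.27
grasp_force: 80.4
```

```bash
for i in 1 2; do python3 -m jog '[{"grip":1,"slide":[0,0,0.1],"yaw":0},{"grip":1,"slide":[0,0,0],"yaw":0},{"grip":1,"slide":[0,0,0],"yaw":0}]' | grep -E "pos|ft"; done
```

```text
position: [0.4357, -0.0343, 0.1582]
ft_force: [-2.6, 0.3, 5.2]
position: [0.4359, -0.0341, 0.1581]
ft_force: [-8.1, 2.4, 19.5]
```

```bash
python3 -m jog '[{"grip":1,"slide":[0,0,-0.15],"yaw":0},{"grip":0.2,"slide":[0,0,0],"yaw":0},{"grip":-0.5,"slide":[0,0,0],"yaw":0},{"grip":-1,"slide":[0,0,0],"yaw":0},{"grip":-1,"slide":[0,0,0],"yaw":0},{"grip":-1,"slide":[0,0,-1],"yaw":0},{"grip":-1,"slide":[0,0,-2],"yaw":0},{"grip":-1,"slide":[0,0,-3],"yaw":0}]'
python3 -m jog '[{"grip":-1,"slide":[0,0,-4],"yaw":0},{"grip":-1,"slide":[0,0,-4],"yaw":0},{"grip":-1,"slide":[0,0,-2],"yaw":0},{"grip":-1,"slide":[0,0,0],"yaw":0}]'
python3 - <<'E'
from h import *
p,r,o=pose();print(np.round(o["joint_pos"],2))
k=manip.calibration("wrist");a=manip.camera("wrist")
cv2.imwrite("pics/w9.png",a)
c=np.array([.554,.2])
print([np.round(d["centre"]).tolist() for d in manip.masks_of("puller_grip","wrist")])
for d in manip.masks_of("cap0_mid","wrist"): print(d["centre"],d["conf"],onz(d["centre"],k,.065))
print("puller handle top now would be", proj([.436,-.034,.124],k))
E
```

```text
clock: 21.05
position: [0.4346, -0.0342, 0.2182]
ee_rot: [0.999, -0.037, -0.001, -0.0]
ft_force: [0.4, -0.8, 1.0]
grip_width: 1.001
grasp_force: 0.0
clock: 21.45
position: [0.4364, -0.0342, 0.3216]
ee_rot: [0.999, -0.037, 0.003, 0.001]
ft_force: [0.5, -0.4, 0.1]
grip_width: 1.0
grasp_force: 0.0
[ 0.57 -0.08 -0.56  1.87 -0.04  1.33 -1.62]
[[257.0, 174.0]]
[460.4, 8.8] 0.91 [ 0.59362569 -0.25941399]
puller handle top now would be [253.68312405 187.02325558]
```

```bash
python3 -m jog '[{"grip":-1,"slide":[1.05,-3.3,0],"yaw":0},{"grip":-1,"slide":[1.05,-3.3,0],"yaw":0},{"grip":-1,"slide":[1.05,-3.3,0],"yaw":0},{"grip":-1,"slide":[1.05,-3.3,0],"yaw":0},{"grip":-1,"slide":[1.05,-3.3,0],"yaw":0},{"grip":-1,"slide":[1.05,-3.3,0],"yaw":0},{"grip":-1,"slide":[1.05,-3.3,0],"yaw":0},{"grip":-1,"slide":[1.05,-3.3,0],"yaw":0}]'|grep pos
python3 -m jog '[{"grip":-1,"slide":[1.05,-3.3,0],"yaw":0},{"grip":-1,"slide":[1.05,-3.3,0],"yaw":0},{"grip":-1,"slide":[0,0,0],"yaw":-0.14},{"grip":-1,"slide":[0,0,0],"yaw":-0.14},{"grip":-1,"slide":[0,0,0],"yaw":-0.14},{"grip":-1,"slide":[0,0,0],"yaw":-0.14},{"grip":-1,"slide":[0,0,0],"yaw":-0.14},{"grip":-1,"slide":[0,0,0],"yaw":-0.14}]'|grep pos
python3 -m jog '[{"grip":-1,"slide":[0,0,0],"yaw":-0.14},{"grip":-1,"slide":[0,0,0],"yaw":-0.14},{"grip":-1,"slide":[0,0,0],"yaw":-0.14},{"grip":-1,"slide":[0,0,0],"yaw":-0.14},{"grip":-1,"slide":[0,0,0],"yaw":-0.115},{"grip":-1,"slide":[0,0,0],"yaw":0},{"grip":-1,"slide":[0,0,0],"yaw":0}]'
python3 - <<'E'
from h import *
p,r,o=pose();print(np.round(o["joint_pos"],2),to_slide([.565,.29,.32]))
k=manip.calibration("wrist");np.save("k10.npy",k,allow_pickle=True);a=manip.camera("wrist")
cv2.imwrite("pics/w10.png",cv2.resize(a,None,fx=1.5,fy=1.5,interpolation=cv2.INTER_CUBIC))
for d in manip.masks_of("row0_mid","wrist"): print(np.round(d["centre"]),round(d["conf"],2),onz(d["centre"],k,.032+.01).round(4))
E
```

```text
position: [0.539, 0.2237, 0.3164]
position: [0.5644, 0.2867, 0.3164]
clock: 23.9
position: [0.5646, 0.2867, 0.317]
ee_rot: [0.753, 0.658, -0.001, -0.0]
ft_force: [-0.2, 0.5, 0.4]
grip_width: 1.004
grasp_force: 0.0
[ 0.18  0.54 -1.05  1.38  0.47  1.48 -0.98] (array([ 0.33, -0.  , -0.3 ]), np.float64(82.31507853537882))
[255. 229.] 0.96 [0.5552 0.1981]
[332. 225.] 0.84 [0.6626 0.1904]
[374. 148.] 0.75 [0.7194 0.2903]
[323.  59.] 0.74 [0.6609 0.401 ]
[181. 224.] 0.71 [0.4548 0.2198]
[99. 85.] 0.36 [0.3989 0.4089]
```

View pics/w10.png

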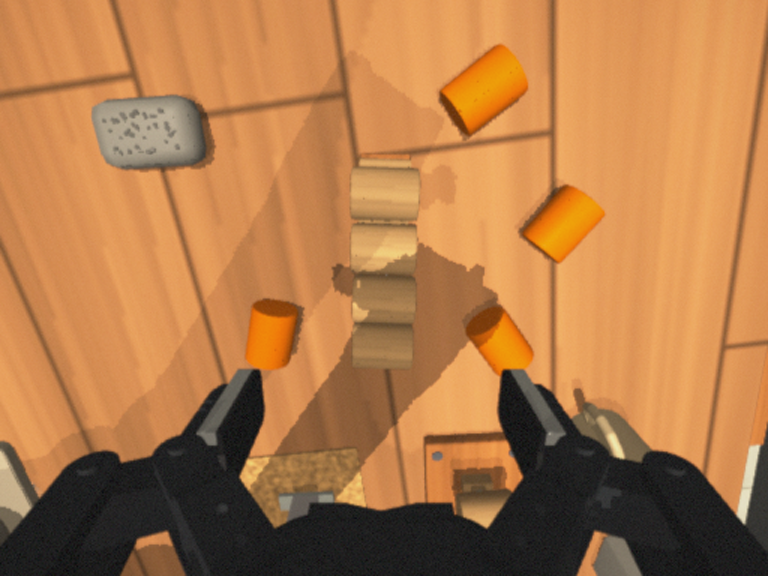

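View: the cradle row runs down the picture with cap edges at rows 166/222/275/323/367 and columns 351–419. The orange caps are on both sides, clear of it. Fit a cylinder model.

```bash
cat > fit.py <<'E'
from h import *
from scipy.optimize import least_squares
k=np.load("k10.npy",allow_pickle=True).item()
def fr(q): a=q[2]; return np.array([q[0],q[1]]),np.array([np.cos(a),np.sin(a)]),np.array([-np.sin(a),np.cos(a)])
th=np.linspace(0,2*np.pi,73)
def circ(c,l,s): return np.array([1.5*proj(np.append(c+l*(s+.022*np.cos(t)),.032+.022*np.sin(t)),k) for t in th])
def res(q):
    c,b,l=fr(q); e=[]
    for s,m in zip((.0705,.0235,-.0235,-.0705),(222,275,323,367)): e.append(circ(c,l,s)[:,1].max()-m)
    e.append(circ(c,l,.0705)[:,1].min()-166)
    for s,lo,hi in((.0705,351,419),(-.0705,353,412)):
        for x,m in((-.028,lo),(.028,hi)): e.append(1.5*proj(np.append(c+l*s+b*x,.054),k)[0]-m)
    return np.array(e)
if __name__=="__main__":
    s=least_squares(res,[.564,.266,-.13],x_scale=[.01,.01,.01]);print(s.x,np.degrees(s.x[2]),s.fun.round(1))
    c,b,l=fr(s.x)
    for n,y in(("a",-.047),("b",0),("c",.047)): print(n,(c+l*y).round(4))
E
python3 fit.py; python3 -c "
from h import *
print(to_slide([.6334,.0062,.22]))"
```

```text
[ 0.56488756  0.26211519 -0.14574687] -8.350680795466277 [-1.1 -1.3 -0.3  1.3  1.5 -1.2  1.2 -1.4  1.4]
a [0.5581 0.2156]
b [0.5649 0.2621]
c [0.5717 0.3086]
(array([-26.89,  10.55,   9.75]), np.float64(82.35099111574264))
```

```bash
python3 -m jog '[{"grip":-1,"slide":[-3.4,1.3,0],"yaw":0},{"grip":-1,"slide":[-3.4,1.3,0],"yaw":0},{"grip":-1,"slide":[-3.4,1.3,0],"yaw":0},{"grip":-1,"slide":[-3.4,1.3,0],"yaw":0},{"grip":-1,"slide":[-3.4,1.3,0],"yaw":0},{"grip":-1,"slide":[-3.4,1.3,0],"yaw":0},{"grip":-1,"slide":[-3.4,1.3,0],"yaw":0},{"grip":-1,"slide":[-3.1,1.3,0],"yaw":0}]'|grep pos
python3 -m jog '[{"grip":-1,"slide":[0,0,3],"yaw":-0.058},{"grip":-1,"slide":[0,0,3.5],"yaw":0},{"grip":-1,"slide":[0,0,3.2],"yaw":0},{"grip":-1,"slide":[0,0,0],"yaw":0}]'
python3 -c "
from h import *
print(to_slide([.6334,.0062,.115]))
k=manip.calibration('wrist');a=manip.camera('wrist')
for s in (-.022,.022):
  print([np.round(proj([.6334+.0758*s+.9971*x,.0062+.9971*s-.0758*x,.065],k)).tolist() for x in(-.028,.028)])
cv2.imwrite('pics/w11.png',cv2.resize(a,None,fx=1.5,fy=1.5))"
```

```text
position: [0.633, 0.0047, 0.3179]
clock: 25.2
position: [0.6309, 0.0058, 0.2167]
ee_rot: [0.733, 0.68, -0.003, -0.002]
ft_force: [-1.4, -0.4, 0.3]
grip_width: 1.0
grasp_force: 0.0
(array([ 0.07,  0.31, 10.17]), np.float64(85.72792180755346))
[[225.0, 223.0], [287.0, 223.0]]
[[223.0, 175.0], [290.0, 175.0]]
```

View pics/w11.png

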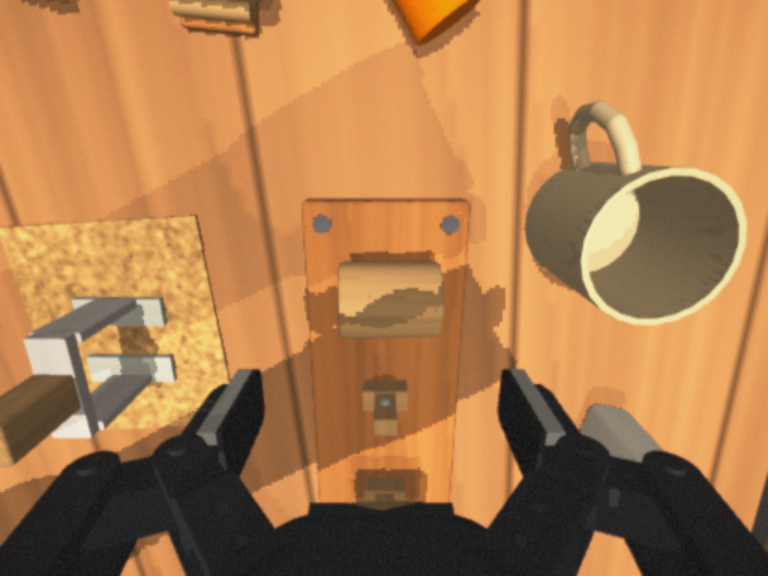

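The popped cap appears at columns 338–443 and rows 262–337, about 2 mm further +x than modelled. The puller stands upright on its pad at left.

```bash
python3 -m jog '[{"grip":-1,"slide":[0.05,0.45,2],"yaw":0},{"grip":-1,"slide":[0,0,2.5],"yaw":0},{"grip":-1,"slide":[0,0,2.5],"yaw":0},{"grip":-1,"slide":[0,0,1.8],"yaw":0},{"grip":-1,"slide":[0,0,1.3],"yaw":0},{"grip":-1,"slide":[0,0,0],"yaw":0},{"grip":-1,"slide":[0,0,0],"yaw":0}]'
python3 -m jog '[{"grip":1,"slide":[0,0,0],"yaw":0},{"grip":1,"slide":[0,0,0],"yaw":0},{"grip":1,"slide":[0,0,0],"yaw":0},{"grip":1,"slide":[0,0,0],"yaw":0},{"grip":1,"slide":[0,0,0],"yaw":0},{"grip":1,"slide":[0,0,0],"yaw":0}]' 50
```

```text
clock: 25.95
position: [0.6378, 0.0069, 0.1209]
ee_rot: [0.732, 0.681, 0.0, 0.0]
ft_force: [0.1, -0.0, 0.8]
grip_width: 1.002
grasp_force: 0.0
clock: 26.55
position: [0.635, 0.0074, 0.1203]
ee_rot: [0.732, 0.681, -0.002, -0.002]
ft_force: [-16.1, 0.7, 11.8]
grip_width: 0.649
grasp_force: 57.7
```

```bash
python3 -m jog '[{"grip":1,"slide":[0,-0.25,0],"yaw":0},{"grip":1,"slide":[0,0,-0.5],"yaw":0},{"grip":1,"slide":[0,0,-1],"yaw":0},{"grip":1,"slide":[0,0,-1.5],"yaw":0},{"grip":1,"slide":[0,0,-2],"yaw":0},{"grip":1,"slide":[0,0,-3],"yaw":0},{"grip":1,"slide":[0,0,-3],"yaw":0},{"grip":1,"slide":[0,0,0],"yaw":0}]'
python3 -c "
from h import *
print(to_slide([.5581,.2156,.23]))
a=manip.camera('wrist');cv2.imwrite('pics/w12.png',cv2.resize(a,None,fx=1.2,fy=1.2))"
```

```text
clock: 27.35
position: [0.6367, 0.0077, 0.2359]
ee_rot: [0.732, 0.681, 0.003, 0.003]
ft_force: [-0.0, -0.0, -0.4]
grip_width: 0.65
grasp_force: 56.3
(array([20.16, -9.36,  0.53]), np.float64(85.81769476031721))
```

View pics/w12.png

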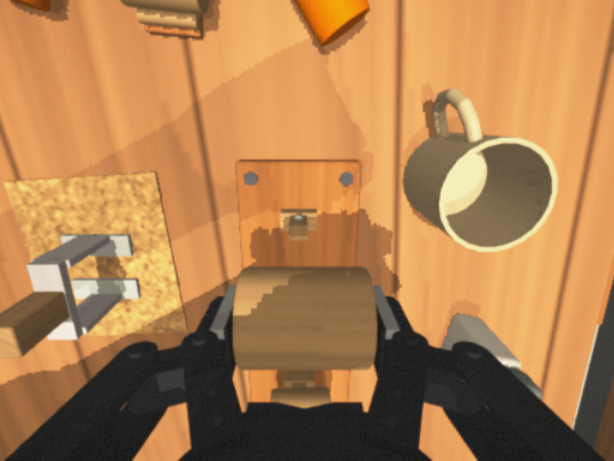

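Cap 3 is held level between the fingers, and the tongue at seat 3 is empty. Carry it to gap_a.

```bash
python3 -m jog '[{"grip":1,"slide":[2.2,-1.0,0],"yaw":0},{"grip":1,"slide":[3,-1.4,0],"yaw":0},{"grip":1,"slide":[3,-1.4,0],"yaw":0},{"grip":1,"slide":[3,-1.4,0],"yaw":0},{"grip":1,"slide":[3,-1.4,0],"yaw":0},{"grip":1,"slide":[3,-1.4,0],"yaw":0},{"grip":1,"slide":[3,-1.4,0],"yaw":0},{"grip":1,"slide":[0,0,0],"yaw":0.073}]'|grep -E "pos|wid"
python3 -m jog '[{"grip":1,"slide":[0,0,0],"yaw":0},{"grip":1,"slide":[0,0,0],"yaw":0}]'|grep -E "pos|wid|ft"
python3 -c "
from h import *
print(to_slide([.5581,.2166,.13]))
a=manip.camera('wrist');k=manip.calibration('wrist');cv2.imwrite('pics/w13.png',a)
np.save('k13.npy',k,allow_pickle=True)
for d in manip.masks_of('row0_mid','wrist'):
  ys,xs=np.where(d['region']);print(np.round(d['centre']),round(d['conf'],2),onz(d['centre'],k,.045).round(4),xs.min(),xs.max(),ys.min(),ys.max())
for s in(-.0705,-.0235,.0235,.0705): print(s,[np.round(proj([.5649+.145*s+.9894*x,.2621+.9894*s-.145*x,.054],k)).tolist() for x in(-.028,.028)])
"
```

```text
position: [0.5529, 0.2204, 0.2302]
grip_width: 0.649
position: [0.5562, 0.2144, 0.2297]
ft_force: [-0.1, -0.3, 0.3]
grip_width: 0.646
(array([0.26, 0.16, 9.97]), np.float64(81.67947263697405))
[151. 196.] 0.87 [0.4564 0.2211] 130 175 167 227
[424.  83.] 0.83 [0.7176 0.2882] 381 466 46 123
[356. 199.] 0.66 [0.6567 0.1886] 329 391 169 233
[255. 204.] 0.61 [0.5566 0.1982] 225 281 184 222
-0.0705 [[225.0, 213.0], [283.0, 213.0]]
-0.0235 [[224.0, 166.0], [285.0, 166.0]]
0.0235 [[222.0, 112.0], [287.0, 112.0]]
0.0705 [[219.0, 52.0], [289.0, 52.0]]
```

```bash
python3 -c "
import fit
from h import *
k=np.load('k13.npy',allow_pickle=True).item(); fit.k=k
q=[.56489,.26212,-.1457];c,b,l=fit.fr(q)
for s in(.0705,.0235,-.0235,-.0705): m=fit.circ(c,l,s)/1.5; print(s,m.min(0).round(1),m.max(0).round(1))
a=cv2.cvtColor(cv2.imread('pics/w13.png'),cv2.COLOR_BGR2GRAY).astype(float)
p=a[:300,240:270].mean(1);g=np.abs(np.gradient(p))
print([(i,round(p[i]),round(g[i],1)) for i in range(1,299) if g[i]>5 and g[i]>=g[i-1] and g[i]>=g[i+1]])
"
```

```text
0.0705 [254.1  26.8] [254.2  82.7]
0.0235 [254.   86.2] [254.1 135.2]
-0.0235 [254. 138.] [254.  182.7]
-0.0705 [253.9 183.7] [254.  225.8]
[(19, 161, np.float64(13.1)), (21, 157, np.float64(9.1)), (24, 185, np.float64(11.4)), (26, 185, np.float64(15.3)), (29, 173, np.float64(5.8)), (53, 194, np.float64(5.8)), (75, 129, np.float64(7.0)), (79, 101, np.float64(9.0)), (83, 120, np.float64(19.9)), (87, 137, np.float64(12.4)), (131, 131, np.float64(10.1)), (135, 148, np.float64(23.7)), (137, 146, np.float64(26.2)), (140, 130, np.float64(15.5)), (144, 163, np.float64(5.1)), (167, 186, np.float64(6.8)), (181, 118, np.float64(22.8)), (187, 96, np.float64(6.5)), (215, 135, np.float64(5.2)), (222, 99, np.float64(21.8))]
```

The model matches the row edges to about 1 px. Lower.

```bash
python3 -m jog '[{"grip":1,"slide":[0.26,0.16,0],"yaw":0},{"grip":1,"slide":[0,0,2],"yaw":0},{"grip":1,"slide":[0,0,2.5],"yaw":0},{"grip":1,"slide":[0,0,2.5],"yaw":0},{"grip":1,"slide":[0,0,1.8],"yaw":0},{"grip":1,"slide":[0,0,1],"yaw":0},{"grip":1,"slide":[0,0,0.2],"yaw":0},{"grip":1,"slide":[0,0,0],"yaw":0}]'|grep -E "pos|wid|ft"
for i in 1 2 3; do python3 -m jog '[{"grip":1,"slide":[0,0,0.15],"yaw":0},{"grip":1,"slide":[0,0,0],"yaw":0}]'|grep -E "pos|ft"; done
```

```text
position: [0.558, 0.2178, 0.1304]
ft_force: [-0.0, 0.4, -0.1]
grip_width: 0.646
position: [0.5581, 0.2177, 0.1291]
ft_force: [-0.1, -0.4, -1.1]
position: [0.5578, 0.2175, 0.127]
ft_force: [0.7, -0.7, -0.7]
position: [0.5582, 0.2177, 0.1264]
ft_force: [-2.7, -1.2, 7.9]
```

```bash
python3 -m jog '[{"grip":1,"slide":[0,0,-0.1],"yaw":0},{"grip":1,"slide":[-0.12,0,0],"yaw":0},{"grip":1,"slide":[0,0,0],"yaw":0}]'|grep -E "pos|ft"
for i in 1 2; do python3 -m jog '[{"grip":1,"slide":[0,0,0.1],"yaw":0},{"grip":1,"slide":[0,0,0],"yaw":0}]'|grep -E "pos|ft"; done
```

```text
position: [0.5575, 0.2161, 0.1262]
ft_force: [1.0, -0.5, -0.0]
position: [0.5578, 0.2166, 0.1258]
ft_force: [-1.5, -0.7, 4.7]
position: [0.5578, 0.2168, 0.1257]
ft_force: [-4.2, -1.7, 14.0]
```

```bash
python3 -m jog '[{"grip":1,"slide":[0,0,-0.15],"yaw":0},{"grip":-0.35,"slide":[0,0,0],"yaw":0},{"grip":-0.45,"slide":[0,0,0],"yaw":0},{"grip":-0.6,"slide":[0,0,0],"yaw":0},{"grip":-1,"slide":[0,0,0],"yaw":0},{"grip":-1,"slide":[0,0,0],"yaw":0},{"grip":-1,"slide":[0,0,-1],"yaw":0},{"grip":-1,"slide":[0,0,-2.5],"yaw":0}]'|grep -E "pos|ft|wid"
python3 -m jog '[{"grip":-1,"slide":[0,0,-3],"yaw":0},{"grip":-1,"slide":[0,0,-3.5],"yaw":0},{"grip":-1,"slide":[0,0,-2],"yaw":0},{"grip":-1,"slide":[0,0,0],"yaw":0}]'|grep -E "pos|ft|wid"
python3 -c "
from h import *
a=manip.camera('wrist');k=manip.calibration('wrist');cv2.imwrite('pics/w14.png',a);np.save('k14.npy',k,allow_pickle=True)
for d in manip.masks_of('row0_mid','wrist'):
  ys,xs=np.where(d['region']);print(np.round(d['centre']),round(d['conf'],2),onz(d['centre'],k,.08).round(4),xs.min(),xs.max(),ys.min(),ys.max())
import fit;fit.k=k
c=[.5581,.2156]
for x in(-.028,.028): print(proj([.5581+.9894*x,.2156-.145*x,.091],k))
th=np.linspace(0,6.28,73);P=np.array([proj([.5581-.145*.022*np.cos(t)*-1,.2156+.9894*.022*np.cos(t),.069+.022*np.sin(t)],k) for t in th]);print(P.min(0),P.max(0))
print(to_slide([.6203,-.1733,.23]))
"
```

```text
position: [0.5568, 0.2158, 0.1601]
ft_force: [0.8, -0.6, 0.6]
grip_width: 0.998
position: [0.5584, 0.2174, 0.2498]
ft_force: [-0.1, -0.5, -0.5]
grip_width: 0.999
[155. 194.] 0.94 [0.4706 0.2308] 135 178 165 223
[407.  90.] 0.89 [0.6964 0.288 ] 370 444 54 126
[252. 218.] 0.8 [0.5544 0.1932] 225 276 214 222
[321.   2.] 0.66 [0.6309 0.3595] 310 336 0 10
[220.34404831 200.09512526]
[283.68059397 200.08658448]
[252.01364997 169.12205844] [252.17977525 215.1005605 ]
(array([-37.64,  11.87,   1.65]), np.float64(81.62972128111906))
```

```bash
python3 -m jog '[{"grip":-1,"slide":[-3.3,1.05,0],"yaw":0},{"grip":-1,"slide":[-3.3,1.05,0],"yaw":0},{"grip":-1,"slide":[-3.3,1.05,0],"yaw":0},{"grip":-1,"slide":[-3.3,1.05,0],"yaw":0},{"grip":-1,"slide":[-3.3,1.05,0],"yaw":0},{"grip":-1,"slide":[-3.3,1.05,0],"yaw":0},{"grip":-1,"slide":[-3.3,1.05,0],"yaw":0},{"grip":-1,"slide":[-3.3,1.05,0],"yaw":0}]'|grep pos
python3 -m jog '[{"grip":-1,"slide":[-3.3,1.05,0],"yaw":0},{"grip":-1,"slide":[-3.3,1.05,0],"yaw":0},{"grip":-1,"slide":[-3.3,1.05,0],"yaw":0},{"grip":-1,"slide":[0,0,0],"yaw":-0.07},{"grip":-1,"slide":[0,0,0],"yaw":0},{"grip":-1,"slide":[0,0,0],"yaw":0}]'
python3 -c "
from h import *
print(to_slide([.6223,-.1733,.118]))
a=manip.camera('wrist');k=manip.calibration('wrist');cv2.imwrite('pics/w15.png',a)
for d in manip.masks_of('cap0_mid','wrist'):
  ys,xs=np.where(d['region']);print(np.round(d['centre'],1),round(d['conf'],2),xs.min(),xs.max(),ys.min(),ys.max())
for s in(-.135,-.045):
  c=np.array([.6232,-.1284])+np.array([.0758,.9971])*s
  P=np.array([proj([c[0]+.0758*.022*np.cos(t)+.9971*x,c[1]+.9971*.022*np.cos(t)-.0758*x,.065+.022*np.sin(t)],k) for t in np.linspace(0,6.28,73) for x in(-.028,.028)]);print(P.min(0).round(1),P.max(0).round(1))
"
```

```text
position: [0.6019, -0.0586, 0.2448]
clock: 33.3
position: [0.6188, -0.1585, 0.2452]
ee_rot: [0.734, 0.68, -0.0, -0.001]
ft_force: [-0.1, -0.3, 0.8]
grip_width: 1.005
grasp_force: 0.0
(array([-1.46,  0.48, 12.72]), np.float64(85.62168764300272))
[258.8 285.2] 0.87 229 285 262 305
[226.6 260.9] [282.2 303.7]
[223.5 182.1] [285.6 227.2]
```

```bash
python3 -m jog '[{"grip":-1,"slide":[-1.45,0.52,2.0],"yaw":0},{"grip":-1,"slide":[0,0,2.5],"yaw":0},{"grip":-1,"slide":[0,0,2.8],"yaw":0},{"grip":-1,"slide":[0,0,2.5],"yaw":0},{"grip":-1,"slide":[0,0,1.8],"yaw":0},{"grip":-1,"slide":[0,0,1.1],"yaw":0},{"grip":-1,"slide":[0,0,0],"yaw":0},{"grip":-1,"slide":[0,0,0],"yaw":0}]'
python3 -c "
from h import *
print(to_slide([.6223,-.1733,.118]))"
```

```text
clock: 34.2
position: [0.6236, -0.1742, 0.1198]
ee_rot: [0.733, 0.68, 0.0, 0.0]
ft_force: [1.1, 0.4, 1.2]
grip_width: 1.0
grasp_force: 0.0
(array([ 0.08, -0.14,  0.18]), np.float64(85.65240826949479))
```

```bash
python3 -m jog '[{"grip":0,"slide":[0.08,0,0.1],"yaw":0},{"grip":1,"slide":[0,0,0],"yaw":0},{"grip":1,"slide":[0,0,0],"yaw":0},{"grip":1,"slide":[0,0,0],"yaw":0},{"grip":1,"slide":[0,0,0],"yaw":0},{"grip":1,"slide":[0,0,0],"yaw":0}]' 50
python3 -m jog '[{"grip":1,"slide":[0,0,-0.5],"yaw":0},{"grip":1,"slide":[0,0,-1],"yaw":0},{"grip":1,"slide":[0,0,-1.5],"yaw":0},{"grip":1,"slide":[0,0,-2],"yaw":0},{"grip":1,"slide":[0,0,-3],"yaw":0},{"grip":1,"slide":[0,0,-3],"yaw":0},{"grip":1,"slide":[0,0,-1],"yaw":0},{"grip":1,"slide":[0,0,0],"yaw":0}]'
python3 -c "
from h import *
print(to_slide([.5649,.2621,.24]))"
```

```text
clock: 34.8
position: [0.6213, -0.1733, 0.1184]
ee_rot: [0.733, 0.68, -0.002, -0.002]
ft_force: [-13.9, 1.5, 10.8]
grip_width: 0.645
grasp_force: 57.1
clock: 35.6
position: [0.6241, -0.1735, 0.2403]
ee_rot: [0.733, 0.68, 0.001, 0.002]
ft_force: [-0.1, -0.2, -0.8]
grip_width: 0.651
grasp_force: 55.7
(array([42.99, -9.21, -0.05]), np.float64(85.643350182993))
```

```bash
python3 -m jog '[{"grip":1,"slide":[2.0,-0.5,0],"yaw":0},{"grip":1,"slide":[3,-0.65,0],"yaw":0},{"grip":1,"slide":[3,-0.65,0],"yaw":0},{"grip":1,"slide":[3,-0.65,0],"yaw":0},{"grip":1,"slide":[3,-0.65,0],"yaw":0},{"grip":1,"slide":[3,-0.65,0],"yaw":0},{"grip":1,"slide":[3,-0.65,0],"yaw":0},{"grip":1,"slide":[3,-0.65,0],"yaw":0}]'|grep -E "pos|wid"
python3 -m jog '[{"grip":1,"slide":[3,-0.65,0],"yaw":0},{"grip":1,"slide":[3,-0.65,0],"yaw":0},{"grip":1,"slide":[3,-0.65,0],"yaw":0},{"grip":1,"slide":[3,-0.65,0],"yaw":0},{"grip":1,"slide":[3,-0.65,0],"yaw":0},{"grip":1,"slide":[3,-0.65,0],"yaw":0},{"grip":1,"slide":[2,-0.4,0],"yaw":0.07},{"grip":1,"slide":[0,0,0],"yaw":0}]'|grep -E "pos|wid"
python3 -m jog '[{"grip":1,"slide":[0,0,0],"yaw":0},{"grip":1,"slide":[0,0,0],"yaw":0}]'|grep -E "pos|wid"
python3 -c "
from h import *
print(to_slide([.5649,.2621,.13]))
a=manip.camera('wrist');k=manip.calibration('wrist');cv2.imwrite('pics/w16.png',a)
for d in manip.masks_of('row0_mid','wrist'):
  ys,xs=np.where(d['region']);print(np.round(d['centre']),round(d['conf'],2),xs.min(),xs.max(),ys.min(),ys.max())
"
```

```text
position: [0.5896, 0.0605, 0.2366]
grip_width: 0.646
position: [0.5607, 0.2657, 0.2368]
grip_width: 0.65
position: [0.5631, 0.2607, 0.2371]
grip_width: 0.65
(array([ 0.17,  0.16, 10.71]), np.float64(81.5926609515378))
[352. 238.] 0.96 324 381 207 266
[162. 232.] 0.94 139 181 203 262
[334.  22.] 0.91 301 382 0 57
[410. 134.] 0.69 372 447 100 169
```

```bash
python3 -m jog '[{"grip":1,"slide":[0.17,0.16,1],"yaw":0},{"grip":1,"slide":[0,0,2],"yaw":0},{"grip":1,"slide":[0,0,2.5],"yaw":0},{"grip":1,"slide":[0,0,2.5],"yaw":0},{"grip":1,"slide":[0,0,1.8],"yaw":0},{"grip":1,"slide":[0,0,0.9],"yaw":0},{"grip":1,"slide":[0,0,0.2],"yaw":0},{"grip":1,"slide":[0,0,0],"yaw":0}]'|grep -E "pos|wid|ft"
for i in 1 2 3; do python3 -m jog '[{"grip":1,"slide":[0,0,0.12],"yaw":0},{"grip":1,"slide":[0,0,0],"yaw":0}]'|grep -E "pos|ft"; done
```

```text
position: [0.5647, 0.2639, 0.1293]
ft_force: [-0.2, -0.7, 0.0]
grip_width: 0.655
position: [0.5648, 0.2639, 0.1284]
ft_force: [-0.1, 0.1, 0.4]
position: [0.5645, 0.2637, 0.1266]
ft_force: [0.1, -0.3, -1.1]
position: [0.5644, 0.2636, 0.1252]
ft_force: [0.4, 0.1, -1.2]
```

```bash
python3 -m jog '[{"grip":1,"slide":[-0.14,0.05,0],"yaw":0},{"grip":1,"slide":[0,0,0],"yaw":0}]'|grep -E "pos|ft"
for i in 1 2 3; do python3 -m jog '[{"grip":1,"slide":[0,0,0.1],"yaw":0},{"grip":1,"slide":[0,0,0],"yaw":0}]'|grep -E "pos|ft"; done
```

```text
position: [0.5649, 0.262, 0.1253]
ft_force: [-0.3, 0.0, -1.3]
position: [0.5648, 0.2621, 0.1242]
ft_force: [0.6, -0.2, 0.9]
position: [0.5651, 0.2623, 0.124]
ft_force: [-1.0, -1.4, 5.2]
position: [0.5651, 0.2625, 0.1239]
ft_force: [-4.1, -4.3, 14.1]
```

```bash
python3 -m jog '[{"grip":1,"slide":[-0.03,0,-0.18],"yaw":0},{"grip":-0.35,"slide":[0,0,0],"yaw":0},{"grip":-0.45,"slide":[0,0,0],"yaw":0},{"grip":-0.6,"slide":[0,0,0],"yaw":0},{"grip":-1,"slide":[0,0,0],"yaw":0},{"grip":-1,"slide":[0,0,0],"yaw":0},{"grip":-1,"slide":[0,0,-1],"yaw":0},{"grip":-1,"slide":[0,0,-2.5],"yaw":0}]'|grep -E "pos|ft|wid"
python3 -m jog '[{"grip":-1,"slide":[0,0,-3],"yaw":0},{"grip":-1,"slide":[0,0,-3.5],"yaw":0},{"grip":-1,"slide":[0,0,-2],"yaw":0},{"grip":-1,"slide":[-2,0.3,0],"yaw":0},{"grip":-1,"slide":[-3.3,0.6,0],"yaw":0},{"grip":-1,"slide":[-3.3,0.6,0],"yaw":0},{"grip":-1,"slide":[-3.3,0.6,0],"yaw":0},{"grip":-1,"slide":[-3.3,0.6,0],"yaw":0}]'|grep -E "pos|ft|wid"
python3 -c "
from h import *
print(to_slide([.6155,-.263,.118]))
print(manip.get_obs()['joint_pos'])"
```

```text
position: [0.5639, 0.2614, 0.1581]
ft_force: [-0.7, 0.6, 0.9]
grip_width: 0.996
position: [0.5692, 0.1064, 0.2449]
ft_force: [-0.2, 0.1, 0.3]
grip_width: 0.996
(array([-35.88,   9.93,  12.71]), np.float64(81.6513704747576))
[ 0.55502507  0.46945035 -1.04828523  1.6237866   0.42035833  1.29408382
 -0.70935438]
```

```bash
python3 -m jog '[{"grip":-1,"slide":[-3.3,0.9,0],"yaw":0},{"grip":-1,"slide":[-3.3,0.9,0],"yaw":0},{"grip":-1,"slide":[-3.3,0.9,0],"yaw":0},{"grip":-1,"slide":[-3.3,0.9,0],"yaw":0},{"grip":-1,"slide":[-3.3,0.9,0],"yaw":0},{"grip":-1,"slide":[-3.3,0.9,0],"yaw":0},{"grip":-1,"slide":[-3.3,0.9,0],"yaw":0},{"grip":-1,"slide":[-3.3,0.9,0],"yaw":0}]'|grep pos
python3 -m jog '[{"grip":-1,"slide":[-3.3,0.9,0],"yaw":0},{"grip":-1,"slide":[-3.3,0.9,0],"yaw":0},{"grip":-1,"slide":[-1.9,0.6,0],"yaw":0},{"grip":-1,"slide":[0,0,0],"yaw":-0.07},{"grip":-1,"slide":[0,0,0],"yaw":0},{"grip":-1,"slide":[0,0,0],"yaw":0}]'
python3 -c "
from h import *
print(to_slide([.6155,-.263,.118]))
a=manip.camera('wrist');k=manip.calibration('wrist');cv2.imwrite('pics/w17.png',a)
for d in manip.masks_of('cap0_mid','wrist'):
  ys,xs=np.where(d['region']);print(np.round(d['centre'],1),round(d['conf'],2),xs.min(),xs.max(),ys.min(),ys.max())
c=np.array([.6232,-.1284])+np.array([.0758,.9971])*-.135
P=np.array([proj([c[0]+.0758*.022*np.cos(t)+.9971*x,c[1]+.9971*.022*np.cos(t)-.0758*x,.065+.022*np.sin(t)],k) for t in np.linspace(0,6.28,73) for x in(-.028,.028)]);print(c,P.min(0).round(1),P.max(0).round(1))
"
```

```text
position: [0.6022, -0.1654, 0.245]
clock: 42.7
position: [0.6136, -0.2509, 0.2447]
ee_rot: [0.734, 0.679, 0.0, 0.0]
ft_force: [0.0, 1.4, 0.0]
grip_width: 1.002
grasp_force: 0.0
(array([-1.2 ,  0.27, 12.67]), np.float64(85.59752884276244))
[257.3 205.1] 0.55 225 286 180 225
[ 0.612967  -0.2630085] [221.1 179.8] [283.6 225.1]
```

```bash
python3 -m jog '[{"grip":-1,"slide":[-1.15,0.3,2.0],"yaw":0},{"grip":-1,"slide":[0,0,2.5],"yaw":0},{"grip":-1,"slide":[0,0,2.8],"yaw":0},{"grip":-1,"slide":[0,0,2.5],"yaw":0},{"grip":-1,"slide":[0,0,1.8],"yaw":0},{"grip":-1,"slide":[0,0,1.1],"yaw":0},{"grip":-1,"slide":[0,0,0],"yaw":0},{"grip":-1,"slide":[0,0,0],"yaw":0}]'
python3 -c "
from h import *
print(to_slide([.6157,-.263,.118]))"
```

```text
clock: 43.6
position: [0.6161, -0.2634, 0.1179]
ee_rot: [0.733, 0.68, 0.0, 0.0]
ft_force: [0.4, 0.2, 0.2]
grip_width: 1.0
grasp_force: 0.0
(array([ 0.03, -0.04, -0.01]), np.float64(85.64402497321497))
```

```bash
python3 -m jog '[{"grip":0,"slide":[0.03,0,0],"yaw":0},{"grip":1,"slide":[0,0,0],"yaw":0},{"grip":1,"slide":[0,0,0],"yaw":0},{"grip":1,"slide":[0,0,0],"yaw":0},{"grip":1,"slide":[0,0,0],"yaw":0},{"grip":1,"slide":[0,0,0],"yaw":0}]' 50
python3 -m jog '[{"grip":1,"slide":[0,0,-0.5],"yaw":0},{"grip":1,"slide":[0,0,-1],"yaw":0},{"grip":1,"slide":[0,0,-1.5],"yaw":0},{"grip":1,"slide":[0,0,-2],"yaw":0},{"grip":1,"slide":[0,0,-3],"yaw":0},{"grip":1,"slide":[0,0,-3],"yaw":0},{"grip":1,"slide":[0,0,-1],"yaw":0},{"grip":1,"slide":[0,0,0],"yaw":0}]'
python3 -c "
from h import *
print(to_slide([.5717,.3086,.24]))"
```

```text
clock: 44.2
position: [0.6143, -0.2631, 0.1179]
ee_rot: [0.734, 0.68, -0.002, -0.001]
ft_force: [-11.3, 1.8, 8.7]
grip_width: 0.647
grasp_force: 56.7
clock: 45.0
position: [0.6168, -0.2629, 0.24]
ee_rot: [0.733, 0.68, 0.001, 0.002]
ft_force: [0.0, 0.2, -0.8]
grip_width: 0.644
grasp_force: 55.4
(array([56.65, -8.83, -0.12]), np.float64(85.64915474677156))
```

```bash
python3 -m jog '[{"grip":1,"slide":[2.0,-0.3,0],"yaw":0},{"grip":1,"slide":[3,-0.47,0],"yaw":0},{"grip":1,"slide":[3,-0.47,0],"yaw":0},{"grip":1,"slide":[3,-0.47,0],"yaw":0},{"grip":1,"slide":[3,-0.47,0],"yaw":0},{"grip":1,"slide":[3,-0.47,0],"yaw":0},{"grip":1,"slide":[3,-0.47,0],"yaw":0},{"grip":1,"slide":[3,-0.47,0],"yaw":0}]'|grep -E "pos|wid"
python3 -m jog '[{"grip":1,"slide":[3,-0.47,0],"yaw":0},{"grip":1,"slide":[3,-0.47,0],"yaw":0},{"grip":1,"slide":[3,-0.47,0],"yaw":0},{"grip":1,"slide":[3,-0.47,0],"yaw":0},{"grip":1,"slide":[3,-0.47,0],"yaw":0},{"grip":1,"slide":[3,-0.47,0],"yaw":0},{"grip":1,"slide":[3,-0.47,0],"yaw":0},{"grip":1,"slide":[3,-0.47,0],"yaw":0}]'|grep -E "pos|wid"
python3 -m jog '[{"grip":1,"slide":[3,-0.47,0],"yaw":0},{"grip":1,"slide":[3,-0.47,0],"yaw":0},{"grip":1,"slide":[3,-0.47,0],"yaw":0},{"grip":1,"slide":[0,0,0],"yaw":0.07},{"grip":1,"slide":[0,0,0],"yaw":0},{"grip":1,"slide":[0,0,0],"yaw":0}]'|grep -E "pos|wid"
python3 -c "
from h import *
print(to_slide([.5717,.3086,.13]))
a=manip.camera('wrist');k=manip.calibration('wrist');cv2.imwrite('pics/w18.png',a)
"
```

```text
position: [0.5962, -0.0289, 0.2358]
grip_width: 0.65
position: [0.5767, 0.2129, 0.2357]
grip_width: 0.652
position: [0.5704, 0.3016, 0.2361]
grip_width: 0.651
(array([ 0.72,  0.04, 10.61]), np.float64(81.73031825745976))
```

```bash
python3 -m jog '[{"grip":1,"slide":[0.6,0.04,1],"yaw":0},{"grip":1,"slide":[0,0,2],"yaw":0},{"grip":1,"slide":[0,0,2.5],"yaw":0},{"grip":1,"slide":[0,0,2.5],"yaw":0},{"grip":1,"slide":[0,0,1.8],"yaw":0},{"grip":1,"slide":[0,0,0.8],"yaw":0},{"grip":1,"slide":[0,0,0.2],"yaw":0},{"grip":1,"slide":[0,0,0],"yaw":0}]'|grep -E "pos|wid|ft"
python3 -m jog '[{"grip":1,"slide":[0,0,0.1],"yaw":0},{"grip":1,"slide":[0,0,0.1],"yaw":0},{"grip":1,"slide":[0,0,0],"yaw":0}]'|grep -E "pos|ft"
python3 -c "
from h import *
print(to_slide([.5717,.3086,.1238]))
"
```

```text
position: [0.5723, 0.3081, 0.1296]
ft_force: [0.4, -0.0, -0.3]
grip_width: 0.643
position: [0.5723, 0.3079, 0.1275]
ft_force: [-0.6, -0.1, 0.6]
(array([ 0.06, -0.07,  0.37]), np.float64(81.63300105261553))
```

```bash
python3 -m jog '[{"grip":1,"slide":[0.05,-0.06,0.1],"yaw":0},{"grip":1,"slide":[0,0,0.12],"yaw":0},{"grip":1,"slide":[0,0,0],"yaw":0}]'|grep -E "pos|ft"
for i in 1 2 3; do python3 -m jog '[{"grip":1,"slide":[0,0,0.1],"yaw":0},{"grip":1,"slide":[0,0,0],"yaw":0}]'|grep -E "pos|ft"; done
```

```text
position: [0.5715, 0.3084, 0.1247]
ft_force: [-0.2, -0.1, -0.0]
position: [0.5715, 0.3084, 0.1237]
ft_force: [0.3, 0.1, 0.3]
position: [0.5716, 0.309, 0.1234]
ft_force: [0.1, 1.1, 3.5]
position: [0.5717, 0.3095, 0.1231]
ft_force: [-1.9, 0.9, 8.3]
```

```bash
python3 -m jog '[{"grip":1,"slide":[0,0,-0.15],"yaw":0},{"grip":-0.35,"slide":[0,0,0],"yaw":0},{"grip":-0.45,"slide":[0,0,0],"yaw":0},{"grip":-0.6,"slide":[0,0,0],"yaw":0},{"grip":-1,"slide":[0,0,0],"yaw":0},{"grip":-1,"slide":[0,0,0],"yaw":0},{"grip":-1,"slide":[0,0,-1],"yaw":0},{"grip":-1,"slide":[0,0,-2.5],"yaw":0}]'|grep -E "pos|ft|wid"
python3 -m jog '[{"grip":-1,"slide":[0,0,-3.5],"yaw":0},{"grip":-1,"slide":[0,0,-3.5],"yaw":0},{"grip":-1,"slide":[0,0,-3.5],"yaw":0},{"grip":-1,"slide":[0,0,-3.5],"yaw":0},{"grip":-1,"slide":[0,0,-3.5],"yaw":0},{"grip":-1,"slide":[0,0,0],"yaw":0},{"grip":-1,"slide":[0,0,0],"yaw":0}]'|grep -E "pos|ft|wid"
python3 - <<'E'
from h import *
k=manip.calibration("wrist");a=manip.camera("wrist");s=manip.camera("scene");d=manip.camera("side")
ims=[a,s[140:300,80:410],d[120:310,160:360]]
top=cv2.resize(ims[0],(400,300));
cv2.imwrite("pics/end.png",np.hstack([np.vstack([top,cv2.resize(ims[2],(400,300))]),cv2.resize(s[150:290,200:380],(400,300)) .repeat(1,0) if 0 else np.vstack([cv2.resize(s[150:290,205:395],(400,300)),cv2.resize(s[140:300,90:300],(400,300))])]))
for t in("pad","puller_grip"):
    for c in("scene","side"): print(t,c,[(np.round(x["centre"],1).tolist(),round(x["conf"],2)) for x in manip.masks_of(t,c)])
ks={c:manip.calibration(c) for c in("scene","side")}
for c in ks: print(c,"expected puller mid",proj([.436,-.034,.065],ks[c]),"pad",proj([.434,-.031,.003],ks[c]))
E
```

```text
position: [0.5708, 0.3078, 0.1573]
ft_force: [0.5, 0.7, 0.2]
grip_width: 0.999
position: [0.5715, 0.3088, 0.3346]
ft_force: [0.5, -0.8, -0.6]
grip_width: 0.997
pad scene [([229.8, 196.1], 0.74)]
pad side [([307.0, 208.9], 0.77)]
puller_grip scene [([232.7, 179.2], 0.74)]
puller_grip side [([308.4, 194.3], 0.83)]
scene expected puller mid [227.32743612 175.760077  ] pad [228.62775593 193.26353063]
side expected puller mid [307.40302233 186.60537891] pad [306.42298583 199.62648563]
```

View pics/end.png

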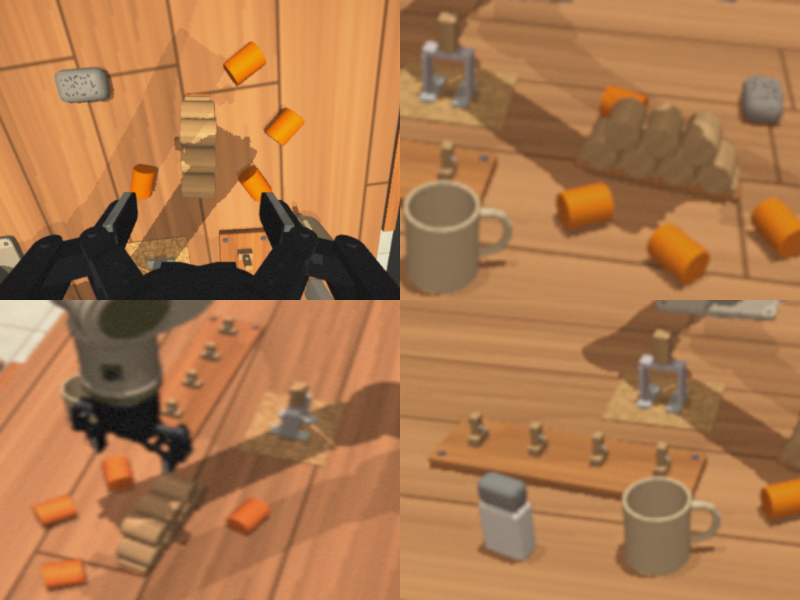

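The final view shows three birch caps saddled flush in the second row of the cradle. The board's four tongues are bare and the puller stands upright inside its pad. The mug, deodorant and pumice are unmoved. Handing in.

```bash
python3 -c "
from workcell import manip
print(manip.hand_in())"
```

```text
the job is handed in; nothing more can be done
None
```

I pulled all three caps present (0, 1 and 3; seat 2 was empty) with the puller, stacked them in the second row at gap_a, gap_b and gap_c, stood the puller back upright on its pad, left the mug, deodorant and pumice alone, and handed the job in.

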